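Clear the setting tiles and finish a slab joint

TASK

The clay slab's joint has set: gently take all the fragile clay tiles off it, gripping them lightly and never pressing them down hard, and stack them into one square pile exactly on the blue square of the plaster bat. Then take the yellow seam tool from its rest and run its ball tip slowly and with light contact along the whole joint line, from the blue dot to the red dot. Lay the tool back in its rest as it was, leave the pile square, and disturb nothing else.

Things in the scene. Friction and masses are not known exactly. Their poses are not given: they have to be found in the camera images.
- slab: fixed clay slab, 150 x 400 mm, terracotta brown, lying on a plywood board (180 x 420 mm, 12 mm thick); clay top 28 mm above the origin, which is the centre of the board's underside on the table. z up, y along the 400 mm length. A dark joint line runs along its top in three straight pieces (bends at seam2 and seam4)
- seam0 (a point): point 0 of the joint line, on the clay's top surface (blue dot: the start of the pass); points are about 45 to 49 mm apart
- seam1 (a point): point 1 of the joint line, on the clay's top surface; points are about 45 to 49 mm apart
- seam2 (a point): point 2 of the joint line, on the clay's top surface; points are about 45 to 49 mm apart
- seam3 (a point): point 3 of the joint line, on the clay's top surface; points are about 45 to 49 mm apart
- seam4 (a point): point 4 of the joint line, on the clay's top surface; points are about 45 to 49 mm apart
- seam5 (a point): point 5 of the joint line, on the clay's top surface; points are about 45 to 49 mm apart
- seam6 (a point): point 6 of the joint line, on the clay's top surface (red dot: the end of the pass); points are about 45 to 49 mm apart
- bat: fixed white plaster drying bat, 150 x 150 x 16 mm, origin at the centre of its underside, z up, x and y along its edges, with a square outlined in blue (62 mm inside) at its middle, parallel to its edges
- bat_mark (a point): centre of the blue square, on the bat's top surface (16 mm above the table)
- tile1: loose pinkish clay tile, 60 x 60 x 12 mm, about 80 g, leather-hard and fragile: marred by over 35 N squeeze from each finger or over 25 N pressing it down; origin at the centre of its underside as it starts, z up, x and y along its edges; both faces are alike, so either may lie up; three to five are present, flat on the slab over the joint
- tile2: loose pinkish clay tile, 60 x 60 x 12 mm, about 80 g, leather-hard and fragile: marred by over 35 N squeeze from each finger or over 25 N pressing it down; origin at the centre of its underside as it starts, z up, x and y along its edges; both faces are alike, so either may lie up; three to five are present, flat on the slab over the joint
- tile3: loose cream clay tile, 60 x 60 x 12 mm, about 80 g, leather-hard and fragile: marred by over 35 N squeeze from each finger or over 25 N pressing it down; origin at the centre of its underside as it starts, z up, x and y along its edges; both faces are alike, so either may lie up; three to five are present, flat on the slab over the joint
- tile4: loose cream clay tile, 60 x 60 x 12 mm, about 80 g, leather-hard and fragile: marred by over 35 N squeeze from each finger or over 25 N pressing it down; origin at the centre of its underside as it starts, z up, x and y along its edges; both faces are alike, so either may lie up; three to five are present, flat on the slab over the joint
- tile5: loose cream clay tile, 60 x 60 x 12 mm, about 80 g, leather-hard and fragile: marred by over 35 N squeeze from each finger or over 25 N pressing it down; origin at the centre of its underside as it starts, z up, x and y along its edges; both faces are alike, so either may lie up; three to five are present, flat on the slab over the joint
- seam_tool: loose seam tool lying on its rest: yellow square handle 120 x 14 x 14 mm along its x axis, origin at the handle's centre, z up at rest; beyond the handle's -x end a brass ferrule (to x = -70 mm) and a thin springy steel blade ending in a 8 mm ball. 60 g. Pinch it across y at its middle; held with the -x end dipped 25 to 45 degrees, the ball is the lowest part
- tool_tip (a point): centre of the 8 mm ball at the end of the blade, at (-114, 0, 0) mm in the tool's frame when unloaded; the blade bends up or down in the tool's x-z plane, about 200 N/m at the ball, up to about 18 mm; more than 4 N would gouge the clay, and touching it faster than 0.1 m/s would tear it
- rest: fixed wooden tool rest, base 120 x 70 x 8 mm, with two saddles 12 mm thick at x = -45 and +45 mm, whose notches (32 mm wide in y, 14 mm deep, floor at z = 40 mm) carry the handle; origin at the centre of the underside, x along the handle, -x end for the tip
- rest_seat (a point): where the handle's centre lies when the tool is on the rest, 47 mm above the table midway between the saddles
- mug: blue plastic mug, bystander; leave it alone. Origin at its underside
- tub: cream tub, bystander; leave it alone. Origin at its underside
- figure: small dark clay figure, bystander; leave it alone. Origin at its underside
- whistle: small dry clay whistle, bystander; leave it alone. Origin at its underside
- bowl: small dry clay bowl, bystander; leave it alone. Origin at its underside
Things that resemble listed ones, but are neither listed nor needed, are in the scene too. Leave any orange or turquoise look-alike of the rest alone.

How it is judged:
By the outcome, as a careful person would: the job done as asked, in the order asked, and still so for the second after the job is handed in, with the robot touching nothing.
Of tile1, tile2, tile3, tile4, tile5 only 3 to 5 are there at a start; the rules pass over those that are not, and their reading is None.
At some moment in a run one of tile1, tile2 may be knocked a few centimetres aside while the robot is not near it.
It also fails if it takes over 210 s, if anything falls off the work surface, if the arm or the gripper's body presses on something with over 40 N, if the wrist force passes 120 N, or if a joint passes its speed limit or range.

ROBOT

A 7-joint arm with a two-finger parallel gripper is mounted at the origin on the work surface. World frame = base frame: x ahead of the robot, y to its left, z up, the work surface at z = 0. Lengths are in m, angles in rad, forces in N, time in s.
With the tool pointing down it reaches from about 0.425 to 0.95 m from the base axis. Payload 4.7 kg.
Tool frame: the origin (TCP) lies at the very end of the fingers, on their centre line; the grasp point (between the pads) lies 19 mm behind it (manip.grasp_offset is the distance from the TCP to the grasp point, in m); z points along the fingers, y is the line along which they close (so a half turn about z gives the same grasp; the last joint's range is limited). The gripper opens to 87 mm and grips with 3 to 60 N. Pads are 19 mm wide; open, the fingers measure 117 mm over their backs; the gripper's body (75 mm by 190 mm) begins 51 mm behind the grasp point.
Start: joints at [-1.243, 0.469, -0.049, 1.532, 0.024, 1.141, -0.082], TCP at [0.236, 0.633, 0.223] pointing down, gripper open.
Joint ranges: [-2.59, 2.59], [-0.33, 1.99], [-1.39, 1.29], [0.1, 2.45], [-1.04, 4.18], [0.21, 1.99], [-2.66, 2.66]. Speed limits (rad/s): [2.57, 2.57, 3.14, 3.14, 3.14, 3.14, 3.14].

INTERFACE

Orientations are given as a unit quaternion [w, x, y, z].
In Python, from rig import get_state, camera, manip, nets gives the robot as it stands.
- The arm moves only by the tool jog_arm, never from a script. Its argument "motion" is a list that holds one entry, the list of rows, each a list of 7 numbers: the shift along the tool's x, y, z each as a share of 400 mm, from -1 to 1, then the turn, a rotation vector about the tool's x, y, z each as a share of pi rad, from -1 to 1, then the closure, from 0 (fully open) to 1 (shut). In form: [[[x, y, z, wx, wy, wz, gripper], ...]]. A call has exactly 5 rows; each row shifts and turns the commanded pose from where the row before left it, along the tool's axes as they then stand; what a row does not reach is not made up. A row lasts 1/8 s, in which the tool goes at most 62.5 mm and 10.7 degrees, less where a joint would pass 70% of its speed; a pose out of reach is approached as far as the arm can. A call with a number of a shift or a turn outside -1 to 1 is refused whole. A call with a gripper value outside its range is refused whole. The fingers move at their own pace and stop on an object; "force" is the grip in N (left out, the last holds). Time passes only in rows, so rows that do not move let the fingers close, or fill a call up. It gives the time, the measured TCP pose, the force, the opening and the grip force at its end, in the units of the state.
- get_state(): the state, without advancing time (a new reading comes with each control period).
- camera(name): name is "side" or "top" or "wrist"; returns a dict with "frame" (480x640x3 uint8, red, green, blue), "z_map" (480x640 float32, m along the optical axis (not along the pixel's ray), 0 where there is no reading), "vfov" (degrees; the focal length in pixels is half the picture's height over the tangent of half this angle, whatever the lens; pixels are square), "cx", "cy" (the principal point, pixels), "eye" and "rotation" of the camera in the world. Camera axes: x right, y up, looking along -z (the intrinsics and any distortion apply to the point x, -y, -z); pixel columns grow to the right and rows downward; lengths in m; the calibration is good to about 2 mm. A picture is of the moment at which its call begins.
- manip.close_job(): hands the job in; it is judged then, once.
Trained networks look in a picture, given as the dict that the camera call returned (one of the last four; its "shot" number tells which), for a name from the list of things; names that differ only in an ending like _2 or _b are one class to them, and where a whole thing is asked for, a point or a joint stands for the part that bears it (a point fixed in the world has none). Each returns a list of dicts, best first, with "score" (0 to 1); they miss things now and then, are a little off and sometimes report something else, mostly with a low value. They report only what shows in the picture. A call takes as long as a camera call. They do not tell look-alikes from the thing itself.
- nets.boxes_of(query, picture): "at" ([row, column] in pixels, amid what is visible of it).
- nets.cut_out(query, picture): "pixels" (480x640 bool, what is visible of it) and "at" ([row, column] in pixels, amid what is visible of it).
- nets.mark_of(query, picture): "at" ([row, column] in pixels: a listed point, or the origin of a listed thing).
The state is a dict: "t": time; "joint_pos": joint angles; "qd": joint speeds; "joint_efforts": joint torques, N m; "tcp_pos": TCP position; "tcp_rot": TCP orientation; "force": force on the tool from outside, world axes, zero at the start; "ft_torque": the same for the moment, N m; "gripper_width": opening from 0.0 (shut) to 1.0 (fully open); "grip_force": force on a finger pad.
Only numpy, scipy, OpenCV 4.12 (cv2) and the standard library are available. Lean on these libraries where they do the work, as an engineer would, in place of code of your own. Each camera call takes 0.05 s, during which the arm holds its last target. There are 200 camera calls.

## Working session

There is one attempt and no reset: what is moved stays moved. The work goes in short steps, Python scripts to look and compute and a tool call to move; the robot and the scene stay as the last step left them, time stands still between calls to the robot, and variables do not carry over. Pictures are saved under pics/ and viewed, at most 17 in all, crops included, and the job is handed in when it is done.

Besides the shell and the picture viewer there is one more tool, called in YAML: its name, and indented under it one key for each argument. jog_arm: Moves the arm, as the interface text tells. Shift numbers are shares of 400 mm and turn numbers shares of pi rad, none past 1 either way. Its arguments: {"type":"object","properties":{"motion":{"type":"array"},"force":{"type":"number"}},"required":["motion"]}

```bash
ls; mkdir -p pics; cat > h.py <<'E'
import numpy as np, cv2
from rig import get_state, camera, manip, nets
from scipy.spatial.transform import Rotation as R
def rot(q): return R.from_quat([q[1],q[2],q[3],q[0]])
def foc(c): return 240/np.tan(np.radians(c["vfov"])/2)
def Rm(c):
    r=np.array(c["rotation"]); return r if r.shape==(3,3) else rot(r).as_matrix()
def world(c,rc,z=None):
    "pixel (row,col) -> world; with depth map, or on plane height z"
    f=foc(c); r,k=rc
    d=np.array([(k-c["cx"])/f,-(r-c["cy"])/f,-1.])
    e=np.array(c["eye"]); w=Rm(c)@d
    if z is None:
        return e+w*c["z_map"][int(round(r)),int(round(k))]
    return e+w*(z-e[2])/w[2]
def save(c,n,crop=None,s=1):
    im=c["frame"][:,:,::-1]
    if crop: im=im[crop[0]:crop[1],crop[2]:crop[3]]
    cv2.imwrite("pics/"+n,cv2.resize(im,None,fx=s,fy=s))
E
python3 - <<'E'
from h import *
s=get_state();print(s)
for n in("top","side","wrist"):
    c=camera(n);save(c,n+"0.png");print(n,{k:v for k,v in c.items() if k not in("frame","z_map")})
    if n=="top":
        import pickle;pickle.dump(c,open("top0.pkl","wb"))
        for q in["seam0","seam6","bat","bat_mark","tile1","tile3","seam_tool","tool_tip","rest","rest_seat","slab"]:
            for m in nets.mark_of(q,c)[:5]: print(q,m["score"],np.round(m["at"],1),np.round(world(c,m["at"]),3))
E
```

```text
pics
{'t': 0.0, 'joint_pos': array([-1.24289329,  0.46944596, -0.04857354,  1.53363838,  0.02414488,
        1.14095864, -0.08229352]), 'qd': array([-0.00025344,  0.00071216,  0.00131759,  0.00058035,  0.00166838,
        0.00159922,  0.0005902 ]), 'joint_efforts': array([-2.00035306e-04, -5.07971406e+01, -8.08919943e-02, -2.36148423e+01,
       -6.13617478e-02,  3.75790230e-02,  1.65019292e-04]), 'tcp_pos': array([0.23558115, 0.63195798, 0.22151982]), 'tcp_rot': array([-1.08327462e-04,  1.77438637e-01,  9.84131425e-01, -9.25461287e-04]), 'force': array([0.87372336, 0.67204431, 0.00757521]), 'ft_torque': array([-0.03513834,  0.05120879,  0.05840169]), 'grip_force': 0.0, 'gripper_width': 1.0009246861679084}
top {'vfov': 57.660885707376444, 'cx': 319.7202297128503, 'cy': 239.81065524803262, 'eye': array([0.41006995, 0.0393414 , 1.16449948]), 'rotation': array([-0.70592335, -0.03357299,  0.02889237,  0.70690191]), 'shot': 1}
seam0 0.95 [202.5 313.7] [0.607 0.062 0.043]
seam0 0.87 [208.8 332.2] [0.591 0.014 0.039]
seam0 0.79 [194.3 279.4] [0.63  0.152 0.038]
seam0 0.76 [200.5 298.4] [0.6
[... 1163 characters left out ...]
.451 0.372 0.056]
rest_seat 0.72 [339.8 152.6] [0.251 0.484 0.009]
rest_seat 0.71 [203.1 278.6] [0.606 0.154 0.039]
rest_seat 0.64 [149.  396.7] [ 0.76  -0.163  0.004]
slab 0.93 [210.7 332. ] [0.586 0.015 0.041]
slab 0.73 [203.  278.2] [0.606 0.155 0.041]
side {'vfov': 56.37279853065445, 'cx': 321.20938262950784, 'cy': 236.47882374163066, 'eye': array([ 0.12567765, -0.7567287 ,  0.56404074]), 'rotation': array([ 0.83900076,  0.49380644, -0.11444801, -0.19782462]), 'shot': 2}
wrist {'vfov': 60.69597469025362, 'cx': 319.27784530598336, 'cy': 241.7283561612677, 'eye': array([0.16298636, 0.65888618, 0.38492694]), 'rotation': array([ 0.8129804 , -0.11639735, -0.08155164,  0.56468031]), 'shot': 3}
```

View pics/top0.png

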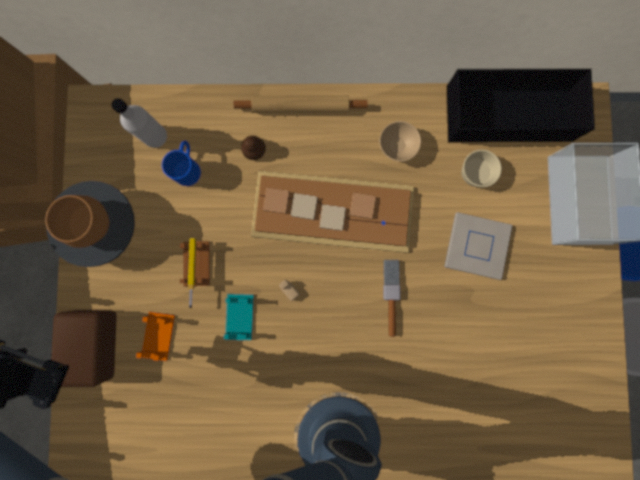

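View pics/side0.png

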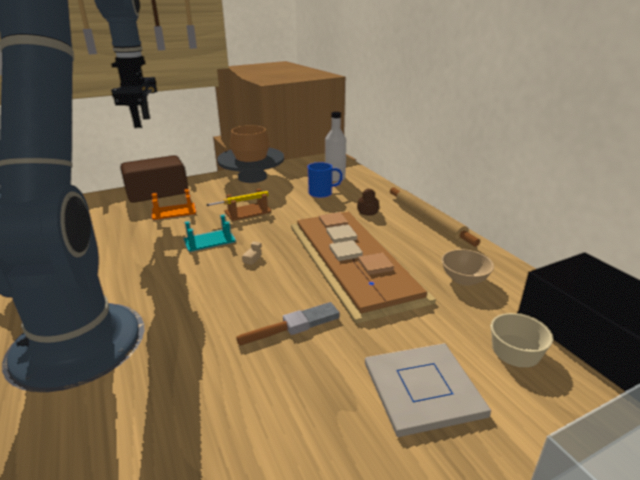

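Shown, top view (col,row): four tiles, pink at (276,200) and (363,206), cream at (304,206) and (333,217). The blue dot is at (382,222) and the bat at (479,246). The wooden rest with the yellow tool is at (196,264), with the tip at (191,306). The orange rest (157,335) and the turquoise rest (239,316) are decoys. The kitchen scraper at (393,298) is not the tool. The side view confirms all this. I choose the wooden rest with the yellow tool.

jog_arm:
  motion:
    - [[-0.09,-0.07,-0.02,0,0,0,0],[-0.09,-0.07,-0.02,0,0,0,0],[-0.09,-0.07,-0.02,0,0,0,0],[-0.09,-0.07,-0.02,0,0,0,0],[-0.09,-0.07,-0.02,0,0,0,0]]
  force: 10

```text
t: 1.32
tcp_pos: [0.3562, 0.4371, 0.2631]
tcp_rot: [0.0, 0.177, 0.984, 0.0]
force: [1.0, 0.5, -0.6]
gripper_width: 1.001
grip_force: 0.0
```

jog_arm:
  motion:
    - [[-0.09,-0.07,-0.02,0,0,0,0],[-0.09,-0.07,-0.02,0,0,0,0],[-0.09,-0.07,-0.02,0,0,0,0],[-0.09,-0.07,-0.02,0,0,0,0],[-0.09,-0.07,-0.02,0,0,0,0]]

```text
t: 1.95
tcp_pos: [0.4759, 0.2431, 0.3031]
tcp_rot: [0.0, 0.177, 0.984, 0.0]
force: [1.2, -0.2, 0.3]
gripper_width: 1.001
grip_force: 0.0
```

jog_arm:
  motion:
    - [[-0.09,-0.07,0,0,0,0,0],[-0.09,-0.07,0,0,0,0,0],[-0.09,-0.07,0,0,0,0,0],[-0.09,-0.07,0,0,0,0,0],[-0.09,-0.07,0,0,0,0,0]]

```text
t: 2.58
tcp_pos: [0.5957, 0.0492, 0.3028]
tcp_rot: [0.0, 0.177, 0.984, 0.0]
force: [1.2, 0.9, 0.4]
gripper_width: 0.999
grip_force: 0.0
```

jog_arm:
  motion:
    - [[0,0,0,0,0,0.0387,0],[0,0,0,0,0,0.0387,0],[0,0,0,0,0,0.0387,0],[0,0,0,0,0,0.0387,0],[0,0,0,0,0,0.0387,0]]

```text
t: 3.2
tcp_pos: [0.595, 0.0504, 0.3027]
tcp_rot: [0.0, 0.466, 0.885, 0.0]
force: [0.5, -0.6, 0.2]
gripper_width: 0.997
grip_force: 0.0
```

jog_arm:
  motion:
    - [[0,0,0,0,0,0.0387,0],[0,0,0,0,0,0.0387,0],[0,0,0,0,0,0.0387,0],[0,0,0,0,0,0.0387,0],[0,0,0,0,0,0.0387,0]]

```text
t: 3.82
tcp_pos: [0.595, 0.0505, 0.3026]
tcp_rot: [-0.0, 0.709, 0.705, 0.0]
force: [0.5, -0.3, 0.5]
gripper_width: 1.001
grip_force: 0.0
```

```bash
python3 - <<'E'
from h import *
s=get_state();print(s["t"],s["tcp_pos"],rot(s["tcp_rot"]).as_matrix().round(3),s["joint_pos"].round(2))
c=camera("wrist");save(c,"w1.png",s=1.2);print(c["eye"],Rm(c).round(3))
for q in["tile1","tile3","seam0"]:
  for m in nets.mark_of(q,c)[:5]: print(q,m["score"],np.round(m["at"],1),np.round(world(c,m["at"]),4))
E
```

```text
3.825 [0.59497542 0.05045718 0.30261026] [[ 0.006  1.     0.   ]
 [ 1.    -0.006  0.   ]
 [ 0.     0.    -1.   ]] [-0.54  0.3   0.5   1.64 -0.15  1.24 -0.02]
[0.59487887 0.12695851 0.46497415] [[ 1.     0.005  0.   ]
 [-0.005  0.96   0.28 ]
 [ 0.001 -0.28   0.96 ]]
tile1 0.82 [293.8 323.3] [ 0.5989 -0.0582  0.039 ]
tile1 0.73 [160.5 322.9] [0.5988 0.0896 0.0412]
tile1 0.62 [ 87.8 339.4] [0.6151 0.1591 0.0399]
tile1 0.62 [228.5 296.7] [0.5706 0.0177 0.0389]
tile3 0.82 [293.8 323.3] [ 0.5989 -0.0582  0.039 ]
tile3 0.73 [160.5 322.9] [0.5988 0.0896 0.0412]
tile3 0.62 [ 87.8 339.4] [0.6151 0.1591 0.0399]
tile3 0.62 [228.5 296.7] [0.5706 0.0177 0.0389]
seam0 0.77 [188.2 337.1] [0.6134 0.0614 0.0424]
seam0 0.74 [338.  286.7] [0.5878 0.0831 0.3872]
seam0 0.67 [265.7 292.4] [ 0.5642 -0.0285  0.0279]
seam0 0.65 [227.3 312.9] [0.588  0.0193 0.0404]
seam0 0.6 [148.  341.4] [0.6176 0.1018 0.0397]
```

View pics/w1.png

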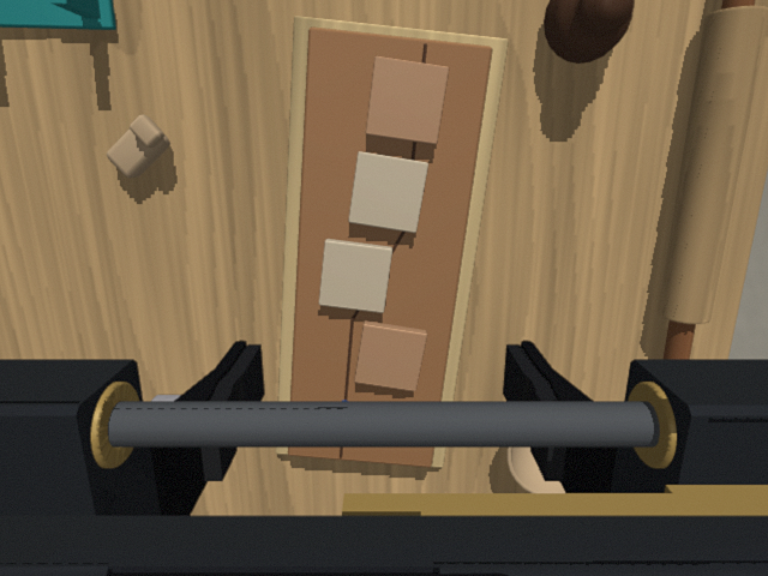

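The wrist view shows the four tiles at (405,100), (388,192), (355,276) and (391,356) along the slab. The seam runs from about (425,45) to (342,455), and the gripper bar hides the blue dot.

```bash
cat >> h.py <<'E'
def cloud(c):
    f=foc(c); k,r=np.meshgrid(np.arange(640),np.arange(480))
    d=np.stack([(k-c["cx"])/f,-(r-c["cy"])/f,-np.ones(k.shape)],-1)@Rm(c).T
    return np.array(c["eye"])+d*c["z_map"][...,None], d
def rects(c,zlo,zhi,box,zp,amin=1500,amax=9000):
    "connected patches with heights zlo..zhi in box x0,x1,y0,y1, fitted on plane zp: centre, size, yaw(deg, -45..45)"
    P,d=cloud(c); e=np.array(c["eye"])
    m=(P[...,2]>zlo)&(P[...,2]<zhi)&(P[...,0]>box[0])&(P[...,0]<box[1])&(P[...,1]>box[2])&(P[...,1]<box[3])&(c["z_map"]>0)
    m=cv2.morphologyEx(cv2.medianBlur(m.astype(np.uint8),5),cv2.MORPH_OPEN,np.ones((3,3)))
    n,l=cv2.connectedComponents(m); out=[]
    for i in range(1,n):
        if (l==i).sum()<60: continue
        q=np.argwhere(l==i); w=d[q[:,0],q[:,1]]; w=e+w*((zp-e[2])/w[:,2])[:,None]
        (cx,cy),(a,b),ang=cv2.minAreaRect((w[:,:2]*1000).astype(np.float32))
        if amin<a*b<amax*3: out.append((round(cx,1),round(cy,1),round(a,1),round(b,1),round((ang+45)%90-45,1),round(float(np.median(P[l==i][:,2]))*1000,1),np.median(c["frame"][l==i],0)))
    return out
E
python3 - <<'E'
from h import *
import pickle
for c in (camera("wrist"),camera("top")):
    for z in((.0345,.05,(.45,.75,-.15,.25),.04),(.011,.024,(.35,.65,-.5,-.25),.016),(.025,.033,(.45,.75,-.17,.25),.028)):
        for r in rects(c,*z,amax=60000): print(r)
    print()
E
```

```text
(614.2, 162.7, 59.8, 59.8, -8.1, 40.1, array([160., 126.,  98.]))
(598.8, 89.7, 59.8, 59.8, -9.3, 40.0, array([174., 161., 139.]))
(569.4, 16.2, 60.6, 59.7, -7.8, 39.9, array([172., 159., 136.]))
(600.7, -62.0, 61.6, 59.8, -9.6, 39.9, array([154., 120.,  92.]))
(593.0, 45.9, 334.9, 149.0, -5.9, 28.0, array([139., 102.,  72.]))

(615.7, 172.4, 44.5, 60.8, -0.1, 40.9, array([167., 124.,  89.]))
(600.8, -63.8, 60.4, 60.3, -9.7, 41.0, array([167., 125.,  90.]))
(497.3, -370.3, 150.8, 149.9, -13.1, 17.3, array([152., 143., 132.]))
(606.4, 184.5, 63.8, 149.4, -0.9, 28.8, array([148., 103.,  64.]))
(579.1, -98.1, 142.6, 157.7, -1.0, 29.1, array([147., 102.,  64.]))
```

jog_arm:
  motion:
    - [[-0.1,-0.024,0,0,0,0,0],[-0.1,-0.024,0,0,0,0,0],[-0.1,-0.024,0,0,0,0,0],[-0.1,-0.024,0,0,0,0,0],[-0.1,-0.024,0,0,0,0,0]]

```text
t: 4.75
tcp_pos: [0.5463, -0.1508, 0.3027]
tcp_rot: [0.0, 0.707, 0.707, 0.0]
force: [-0.1, -1.0, -0.9]
gripper_width: 0.998
grip_force: 0.0
```

jog_arm:
  motion:
    - [[-0.1,-0.024,0,0,0,0,0],[-0.1,-0.024,0,0,0,0,0],[-0.1,-0.024,0,0,0,0,0],[-0.1,-0.024,0,0,0,0,0],[0,0,0,0,0,0,0]]

```text
t: 5.38
tcp_pos: [0.5058, -0.3136, 0.3028]
tcp_rot: [0.001, 0.71, 0.704, -0.001]
force: [-0.3, 1.2, 0.4]
gripper_width: 0.999
grip_force: 0.0
```

```bash
python3 - <<'E'
from h import *
s=get_state();print(s["t"],s["tcp_pos"],s["joint_pos"].round(2),rot(s["tcp_rot"]).as_matrix().round(3))
c=camera("wrist");save(c,"w2.png")
for r in rects(c,.011,.024,(.35,.65,-.5,-.25),.016,amax=60000): print(r)
# blue square
P,d=cloud(c); im=c["frame"].astype(int)
m=(im[...,2]-im[...,0]>15)&(P[...,2]<.03)&(abs(P[...,0]-.497)<.07)&(abs(P[...,1]+.37)<.07)
print(m.sum())
w=d[m];e=np.array(c["eye"]);w=e+w*((.016-e[2])/w[:,2])[:,None]
print(cv2.minAreaRect((w[:,:2]*1000).astype(np.float32)))
for q in ["bat_mark"]:
  for x in nets.mark_of(q,c): print(x["score"],world(c,x["at"],.016))
E
```

```text
5.375 [ 0.50582244 -0.31358923  0.30283269] [-0.02  0.31  0.66  1.65 -0.2   1.24  0.67] [[ 0.008  1.    -0.   ]
 [ 1.    -0.008 -0.002]
 [-0.002 -0.    -1.   ]]
(496.6, -370.1, 149.4, 149.0, -13.1, 16.0, array([145., 139., 129.]))
608
((496.3280029296875, -371.3128662109375), (68.36200714111328, 68.1668472290039), 76.88253784179688)
0.65 [ 0.49566228 -0.37026313  0.016     ]
```

```bash
cat >> h.py <<'E'
def down(yaw,pitch=0):
    "TCP pointing down, tool y axis at yaw (deg) from world x"
    a=np.radians(yaw); y=np.array([np.cos(a),np.sin(a),0]); z=np.array([0,0,-1.])
    return R.from_matrix(np.stack([np.cross(y,z),y,z],1))
def plan(wps,grip=0):
    "wps: (name, xyz, R, rows). Prints per-row numbers; turns are rounded too"
    s=get_state(); p=np.array(s["tcp_pos"]); Q=rot(s["tcp_rot"])
    for name,t,Rt,n in wps:
        rv=(Q.inv()*Rt).as_rotvec()/np.pi
        rows=max(n,int(np.ceil(np.linalg.norm(rv)*180/10)))if n else 1
        dp=rot_steps=None
        w=np.round(rv/rows,4)
        # axes turn as the rows go: mean shift solved so that the end is met
        A=np.zeros((3,3)); q=Q; st=R.from_rotvec(w*np.pi)
        for i in range(rows): A+=q.as_matrix(); q=q*st
        v=np.round(np.linalg.solve(A,np.array(t)-p)/.4,4)
        p=p+A@v*.4; Q=q
        print(f"{name}: {rows} rows of {v.tolist()+w.tolist()}  {np.linalg.norm(v)*400:.1f} mm/row")
E
cat > pp.py <<'E'
from h import *
import sys
x,y,yaw,k=map(float,sys.argv[1:5]); B=(.4966,-.3704)
s=get_state(); z0=.13
P=down(yaw); L=down(-13.1)
zp=.020+.012*k+.0008
plan([("over",(x,y,z0),P,10 if len(sys.argv)<6 else int(sys.argv[5])),("desc",(x,y,.045),P,5),("desc2",(x,y,.032),P,5),("CLOSE",(x,y,.032),P,5),("lift",(x,y,z0),P,5),("carry",(*B,z0),L,10 if y<.05 else 15),("lower",(*B,zp+.015),L,5),("lower2",(*B,zp),L,5),("OPEN",(*B,zp),L,5),("up",(*B,z0+.03),L,5)])
E
python3 pp.py .6007 -.0620 -9.6 0
```

```text
over: 10 rows of [0.0635, 0.0184, 0.0431, 0.0, -0.0, 0.0053]  31.6 mm/row
desc: 5 rows of [-0.0001, -0.0, 0.0426, -0.0, -0.0001, -0.0]  17.0 mm/row
desc2: 5 rows of [0.0, -0.0, 0.0065, -0.0, 0.0, -0.0]  2.6 mm/row
CLOSE: 5 rows of [0.0, -0.0, -0.0, -0.0, 0.0, -0.0]  0.0 mm/row
lift: 5 rows of [-0.0, -0.0, -0.049, -0.0, 0.0, -0.0]  19.6 mm/row
carry: 10 rows of [-0.0807, -0.0106, 0.0001, 0.0, 0.0, 0.0019]  32.6 mm/row
lower: 5 rows of [0.0, 0.0, 0.047, 0.0, 0.0, 0.0]  18.8 mm/row
lower2: 5 rows of [0.0, 0.0, 0.0075, 0.0, 0.0, 0.0]  3.0 mm/row
OPEN: 5 rows of [0.0, 0.0, 0.0, 0.0, 0.0, 0.0]  0.0 mm/row
up: 5 rows of [-0.0, 0.0, -0.0696, 0.0, 0.0, 0.0]  27.8 mm/row
```

jog_arm:
  motion:
    - [[0.0635,0.0184,0.0431,0,0,0.0053,0],[0.0635,0.0184,0.0431,0,0,0.0053,0],[0.0635,0.0184,0.0431,0,0,0.0053,0],[0.0635,0.0184,0.0431,0,0,0.0053,0],[0.0635,0.0184,0.0431,0,0,0.0053,0]]
  force: 10

```text
t: 6.1
tcp_pos: [0.55, -0.1808, 0.2157]
tcp_rot: [-0.0, 0.735, 0.678, 0.0]
force: [-0.1, 0.6, 0.5]
gripper_width: 1.0
grip_force: 0.0
```

jog_arm:
  motion:
    - [[0.0635,0.0184,0.0431,0,0,0.0053,0],[0.0635,0.0184,0.0431,0,0,0.0053,0],[0.0635,0.0184,0.0431,0,0,0.0053,0],[0.0635,0.0184,0.0431,0,0,0.0053,0],[0.0635,0.0184,0.0431,0,0,0.0053,0]]

```text
t: 6.72
tcp_pos: [0.6011, -0.0588, 0.1295]
tcp_rot: [-0.001, 0.763, 0.646, 0.0]
force: [-0.7, -0.3, 1.2]
gripper_width: 0.999
grip_force: 0.0
```

jog_arm:
  motion:
    - [[0,0,0.0426,0,0,0,0],[0,0,0.0426,0,0,0,0],[0,0,0.0426,0,0,0,0],[0,0,0,0,0,0,0],[0,0,0,0,0,0,0]]

```text
t: 7.35
tcp_pos: [0.601, -0.0629, 0.0794]
tcp_rot: [0.0, 0.764, 0.645, 0.0]
force: [0.1, 0.7, 0.7]
gripper_width: 0.999
grip_force: 0.0
```

```bash
python3 - <<'E'
from h import *
s=get_state();print(s["t"],s["tcp_pos"],rot(s["tcp_rot"]).as_matrix().round(3))
c=camera("wrist");save(c,"w3.png")
c=camera("top")
for r in rects(c,.0345,.05,(.45,.75,-.15,.25),.04): print(r)
E
python3 pp.py .6007 -.0620 -9.6 0 1|head -3
```

```text
7.35 [ 0.60099012 -0.06289801  0.07937504] [[ 0.169  0.986  0.001]
 [ 0.986 -0.169 -0.   ]
 [-0.     0.001 -1.   ]]
(614.9, 162.4, 60.1, 60.5, -8.1, 40.8, array([167., 124.,  89.]))
(599.3, 89.2, 60.1, 60.2, -9.7, 41.1, array([183., 165., 138.]))
(570.6, 21.7, 46.5, 60.1, -7.1, 41.2, array([183., 165., 139.]))
over: 1 rows of [0.0013, -0.0015, -0.1256, 0.0005, -0.0001, -0.0004]  50.2 mm/row
desc: 5 rows of [-0.0, 0.0, 0.0425, -0.0, 0.0, -0.0]  17.0 mm/row
desc2: 5 rows of [-0.0, 0.0, 0.0065, -0.0, 0.0, -0.0]  2.6 mm/row
```

View pics/w3.png

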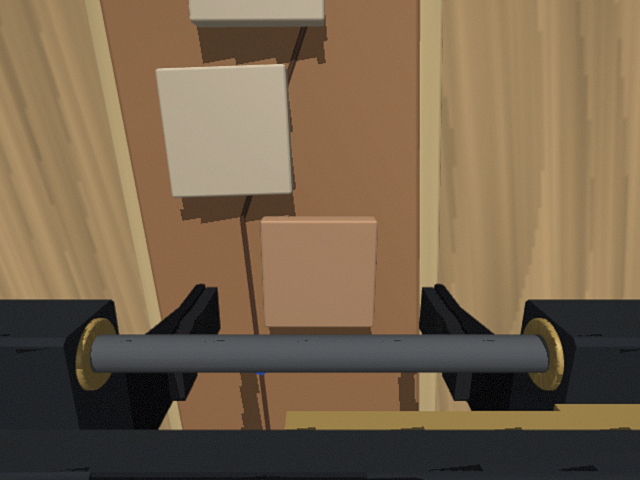

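The tile sits aligned and centred between the open fingers, at (319,271).

jog_arm:
  motion:
    - [[0.002,-0.0008,0.05,0,0,0,0],[0,0,0.035,0,0,0,0],[0,0,0.02,0,0,0,0],[0,0,0.0135,0,0,0,0],[0,0,0,0,0,0,0]]

```text
t: 8.07
tcp_pos: [0.6004, -0.0614, 0.0312]
tcp_rot: [-0.0, 0.764, 0.645, -0.0]
force: [0.5, 0.6, 0.2]
gripper_width: 1.003
grip_force: 0.0
```

jog_arm:
  motion:
    - [[0,0,0,0,0,0,1],[0,0,0,0,0,0,1],[0,0,0,0,0,0,1],[0,0,0,0,0,0,1],[0,0,0,0,0,0,1]]

```text
t: 8.7
tcp_pos: [0.6007, -0.0613, 0.0319]
tcp_rot: [0.0, 0.764, 0.645, 0.0]
force: [-0.3, 0.4, 1.4]
gripper_width: 0.687
grip_force: 10.0
```

jog_arm:
  motion:
    - [[0,0,0,0,0,0,1],[0,0,-0.01,0,0,0,1],[0,0,-0.02,0,0,0,1],[0,0,-0.04,0,0,0,1],[0,0,-0.04,0,0,0,1]]

```text
t: 9.32
tcp_pos: [0.6008, -0.0614, 0.077]
tcp_rot: [0.0, 0.764, 0.645, 0.0]
force: [-1.3, -0.2, -0.2]
gripper_width: 0.69
grip_force: 10.0
```

jog_arm:
  motion:
    - [[0,0,-0.05,0,0,0,1],[0,0,-0.05,0,0,0,1],[0,0,-0.035,0,0,0,1],[0,0,0,0,0,0,1],[0,0,0,0,0,0,1]]

```text
t: 9.95
tcp_pos: [0.6, -0.061, 0.1291]
tcp_rot: [-0.0, 0.764, 0.645, -0.0]
force: [0.2, 0.1, -1.3]
gripper_width: 0.688
grip_force: 10.0
```

```bash
cat > place.py <<'E'
from h import *
import sys
k=float(sys.argv[1]); n=int(sys.argv[2]); dx,dy=[float(a)/1000 for a in sys.argv[3:5]] if len(sys.argv)>4 else (0,0)
B=(.4966+dx,-.3704+dy); L=down(-13.1); zp=.020+.012*k+.0008; z0=.13
plan([("carry",(*B,z0),L,n),("lower",(*B,zp+.015),L,5),("lower2",(*B,zp),L,5),("up",(*B,z0+.03),L,5)])
E
python3 place.py 0 10; python3 -c "
from h import *
c=camera('wrist');save(c,'w4.png')
for r in rects(c,.085,.115,(.4,.8,-.2,.15),.108): print(r)"
```

```text
carry: 10 rows of [-0.0809, -0.0104, -0.0002, -0.0, -0.0, 0.0019]  32.6 mm/row
lower: 5 rows of [0.0, 0.0001, 0.0471, -0.0001, 0.0, 0.0001]  18.8 mm/row
lower2: 5 rows of [0.0, -0.0001, 0.0075, 0.0, 0.0, -0.0]  3.0 mm/row
up: 5 rows of [0.0, 0.0001, -0.0696, 0.0, 0.0, -0.0]  27.8 mm/row
```

jog_arm:
  motion:
    - [[-0.04,-0.005,0,0,0,0.0019,1],[-0.09,-0.0115,0,0,0,0.0019,1],[-0.09,-0.0115,0,0,0,0.0019,1],[-0.09,-0.0115,0,0,0,0.0019,1],[-0.09,-0.0115,0,0,0,0.0019,1]]

```text
t: 10.62
tcp_pos: [0.5501, -0.2174, 0.1292]
tcp_rot: [-0.0, 0.774, 0.633, -0.001]
force: [0.7, 0.4, -1.0]
gripper_width: 0.685
grip_force: 10.0
```

jog_arm:
  motion:
    - [[-0.09,-0.0115,0,0,0,0.0019,1],[-0.09,-0.0115,0,0,0,0.0019,1],[-0.09,-0.0115,0,0,0,0.0019,1],[-0.09,-0.0115,0,0,0,0.0019,1],[-0.049,-0.007,0,0,0,0.0019,1]]

```text
t: 11.25
tcp_pos: [0.4945, -0.3736, 0.1293]
tcp_rot: [-0.0, 0.784, 0.62, -0.001]
force: [0.8, -0.7, -1.3]
gripper_width: 0.686
grip_force: 10.0
```

jog_arm:
  motion:
    - [[0,0,0.06,0,0,0,1],[0,0,0.08,0,0,0,1],[0,0,0.06,0,0,0,1],[0,0,0.03,0,0,0,1],[0,0,0,0,0,0,1]]

```text
t: 11.88
tcp_pos: [0.4965, -0.3703, 0.0369]
tcp_rot: [-0.001, 0.783, 0.622, -0.0]
force: [0.1, 0.0, -1.0]
gripper_width: 0.689
grip_force: 10.0
```

```bash
sed -i 's/^plan(.*/&\nP=[]\nfor i in range(1): print(get_state()["tcp_pos"].round(4), rot(get_state()["tcp_rot"]).as_matrix()[:,1].round(3))/' place.py; python3 place.py 0 1;  python3 -c "
from h import *
c=camera('wrist');save(c,'w5.png')"
```

```text
carry: 1 rows of [-0.0001, -0.0001, -0.2327, -0.0005, -0.0002, 0.0002]  93.1 mm/row
lower: 5 rows of [-0.0, -0.0, 0.0471, 0.0, 0.0, 0.0]  18.8 mm/row
lower2: 5 rows of [-0.0, -0.0, 0.0075, 0.0, 0.0, 0.0]  3.0 mm/row
up: 5 rows of [-0.0, 0.0, -0.0696, 0.0, 0.0, 0.0]  27.8 mm/row
[ 0.4965 -0.3703  0.0369] [ 0.974 -0.226 -0.002]
```

View pics/w5.png

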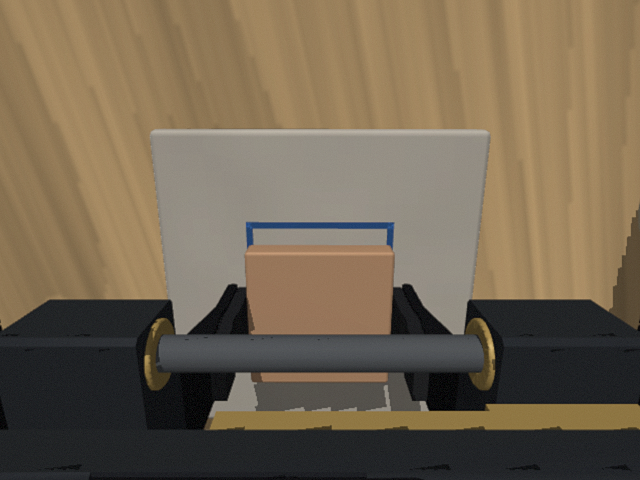

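The held tile is square and centred above the blue square, outline at cols 247–394, tile at 246–393.

jog_arm:
  motion:
    - [[0.0015,0,0.015,0,0,0,1],[0,0,0.012,0,0,0,1],[0,0,0.008,0,0,0,1],[0,0,0.005,0,0,0,1],[0,0,0,0,0,0,1]]

```text
t: 12.55
tcp_pos: [0.497, -0.37, 0.0214]
tcp_rot: [-0.0, 0.783, 0.622, -0.0]
force: [-0.4, 0.3, -2.0]
gripper_width: 0.688
grip_force: 10.0
```

jog_arm:
  motion:
    - [[0,0,0,0,0,0,1],[0,0,0,0,0,0,0],[0,0,0,0,0,0,0],[0,0,0,0,0,0,0],[0,0,0,0,0,0,0]]

```text
t: 13.18
tcp_pos: [0.4971, -0.37, 0.0216]
tcp_rot: [0.0, 0.783, 0.622, 0.0]
force: [0.5, -0.5, 0.7]
gripper_width: 0.98
grip_force: 0.0
```

jog_arm:
  motion:
    - [[0,0,-0.02,0,0,0,0],[0,0,-0.06,0,0,0,0],[0,0,-0.1,0,0,0,0],[0,0,-0.12,0,0,0,0],[0,0,-0.12,0,0,0,0]]

```text
t: 13.8
tcp_pos: [0.4968, -0.37, 0.1916]
tcp_rot: [0.0, 0.783, 0.622, 0.0]
force: [1.0, -0.2, 0.1]
gripper_width: 1.001
grip_force: 0.0
```

jog_arm:
  motion:
    - [[0.05,0,-0.02,0,0,0,0],[0.06,0,0,0,0,0,0],[0.05,0,0,0,0,0,0],[0,0,0,0,0,0,0],[0,0,0,0,0,0,0]]

```text
t: 14.42
tcp_pos: [0.5111, -0.3085, 0.1976]
tcp_rot: [0.0, 0.783, 0.622, -0.0]
force: [-0.6, -0.9, 0.0]
gripper_width: 1.001
grip_force: 0.0
```

```bash
cat > look.py <<'E'
from h import *
import sys
k=int(sys.argv[1])  # tiles on pile
s=get_state(); print(s["t"],s["tcp_pos"])
c=camera("wrist"); save(c,f"l{k}.png"); h=.016+.012*k
print("pile",rects(c,h-.006,h+.006,(.43,.56,-.44,-.3),h) if k else "")
print("bat",rects(c,.011,.021,(.35,.65,-.5,-.25),.016,amax=60000))
print("tiles w",*rects(c,.0345,.05,(.45,.75,-.15,.25),.04),sep="\n ")
c=camera("top")
print("pile top",rects(c,h-.006,h+.006,(.43,.56,-.44,-.3),h) if k else "")
print("tiles t",*rects(c,.0345,.05,(.45,.75,-.15,.25),.04),sep="\n ")
E
python3 look.py 1
```

```text
14.425 [ 0.5111007  -0.30853493  0.19760627]
pile [(496.9, -371.2, 60.3, 59.7, -13.1, 27.9, array([148., 115.,  88.]))]
bat [(499.5, -358.1, 124.1, 148.7, -13.1, 16.0, array([146., 140., 130.]))]
tiles w
pile top []
tiles t
 (614.4, 162.4, 60.4, 60.9, -8.3, 40.7, array([161., 120.,  86.]))
 (599.3, 89.2, 60.1, 60.2, -9.4, 40.9, array([177., 159., 133.]))
 (569.7, 15.2, 59.7, 60.5, -7.4, 40.7, array([177., 160., 134.]))
```

```bash
python3 pp.py .5695 .0160 -7.7 1 10|head -5
```

```text
over: 10 rows of [0.0826, -0.0007, 0.0168, -0.0, 0.0, -0.003]  33.7 mm/row
desc: 5 rows of [0.0, -0.0001, 0.0426, -0.0, 0.0, -0.0001]  17.0 mm/row
desc2: 5 rows of [0.0, 0.0, 0.0065, -0.0, 0.0, 0.0]  2.6 mm/row
CLOSE: 5 rows of [0.0, 0.0, -0.0, -0.0, 0.0, 0.0]  0.0 mm/row
lift: 5 rows of [-0.0, 0.0, -0.049, -0.0, 0.0, 0.0]  19.6 mm/row
```

jog_arm:
  motion:
    - [[0.0826,-0.0007,0.0168,0,0,-0.003,0],[0.0826,-0.0007,0.0168,0,0,-0.003,0],[0.0826,-0.0007,0.0168,0,0,-0.003,0],[0.0826,-0.0007,0.0168,0,0,-0.003,0],[0.0826,-0.0007,0.0168,0,0,-0.003,0]]

```text
t: 15.15
tcp_pos: [0.5445, -0.146, 0.1638]
tcp_rot: [0.0, 0.769, 0.64, -0.0]
force: [0.8, -0.3, -0.4]
gripper_width: 0.999
grip_force: 0.0
```

jog_arm:
  motion:
    - [[0.0826,-0.0007,0.0168,0,0,-0.003,0],[0.0826,-0.0007,0.0168,0,0,-0.003,0],[0.0826,-0.0007,0.0168,0,0,-0.003,0],[0.0826,-0.0007,0.0168,0,0,-0.003,0],[0.0826,-0.0007,0.0168,0,0,-0.003,0]]

```text
t: 15.78
tcp_pos: [0.5701, 0.0173, 0.1302]
tcp_rot: [0.0, 0.753, 0.658, -0.0]
force: [0.1, -0.9, 0.3]
gripper_width: 1.003
grip_force: 0.0
```

jog_arm:
  motion:
    - [[0,0,0.0426,0,0,0,0],[0,0,0.0426,0,0,0,0],[0,0,0.0426,0,0,0,0],[0,0,0,0,0,0,0],[0,0,0,0,0,0,0]]

```text
t: 16.4
tcp_pos: [0.57, 0.0167, 0.0794]
tcp_rot: [0.0, 0.753, 0.658, 0.0]
force: [0.7, 0.1, -0.3]
gripper_width: 1.0
grip_force: 0.0
```

```bash
cat > pick.py <<'E'
from h import *
import sys
x,y,yaw=map(float,sys.argv[1:4]); s=get_state(); print(s["t"],s["tcp_pos"])
plan([("down",(x,y,.032),down(yaw),1)])
c=camera("wrist"); print(*rects(c,.0345,.05,(.45,.75,-.15,.25),.04),sep="\n ")
E
python3 pick.py .5695 .0160 -7.7
```

```text
16.4 [0.56998249 0.01667065 0.07944759]
down: 1 rows of [-0.0018, -0.001, 0.1186, 0.0001, 0.0, -0.0002]  47.4 mm/row
(598.4, 89.3, 59.6, 59.6, -9.3, 40.1, array([176., 163., 140.]))
 (569.1, 16.2, 60.4, 59.6, -7.8, 40.0, array([172., 159., 136.]))
```

jog_arm:
  motion:
    - [[-0.0012,-0.0015,0.05,0,0,0,0],[0,0,0.035,0,0,0,0],[0,0,0.02,0,0,0,0],[0,0,0.0135,0,0,0,0],[0,0,0,0,0,0,0]]

```text
t: 17.08
tcp_pos: [0.569, 0.017, 0.0317]
tcp_rot: [-0.0, 0.753, 0.658, -0.0]
force: [-0.5, -1.2, -0.0]
gripper_width: 0.997
grip_force: 0.0
```

jog_arm:
  motion:
    - [[0,0,0,0,0,0,1],[0,0,0,0,0,0,1],[0,0,0,0,0,0,1],[0,0,0,0,0,0,1],[0,0,0,0,0,0,1]]

```text
t: 17.7
tcp_pos: [0.5691, 0.0171, 0.0321]
tcp_rot: [0.0, 0.753, 0.658, 0.0]
force: [-0.2, -0.1, 2.0]
gripper_width: 0.691
grip_force: 10.0
```

jog_arm:
  motion:
    - [[0,0,0,0,0,0,1],[0,0,-0.01,0,0,0,1],[0,0,-0.02,0,0,0,1],[0,0,-0.04,0,0,0,1],[0,0,-0.04,0,0,0,1]]

```text
t: 18.32
tcp_pos: [0.5693, 0.017, 0.0773]
tcp_rot: [0.0, 0.753, 0.658, 0.0]
force: [0.3, -0.1, -1.7]
gripper_width: 0.688
grip_force: 10.0
```

jog_arm:
  motion:
    - [[0,0,-0.05,0,0,0,1],[0,0,-0.05,0,0,0,1],[0,0,-0.035,0,0,0,1],[0,0,0,0,0,0,1],[0,0,0,0,0,0,1]]

```text
t: 18.95
tcp_pos: [0.5685, 0.0172, 0.1295]
tcp_rot: [-0.0, 0.753, 0.658, -0.0]
force: [0.1, 1.1, -1.0]
gripper_width: 0.686
grip_force: 10.0
```

```bash
python3 place.py 1 10; python3 look.py 1 | tail -5
```

```text
carry: 10 rows of [-0.0986, -0.0007, -0.0001, -0.0, 0.0, 0.003]  39.4 mm/row
lower: 5 rows of [0.0, -0.0001, 0.0411, -0.0001, 0.0, 0.0001]  16.4 mm/row
lower2: 5 rows of [0.0, 0.0, 0.0075, 0.0, 0.0, -0.0]  3.0 mm/row
up: 5 rows of [0.0, 0.0, -0.0636, 0.0, 0.0, -0.0]  25.4 mm/row
[0.5685 0.0172 0.1295] [ 0.991 -0.133 -0.001]
 (598.5, 89.3, 59.7, 59.7, -9.3, 40.1, array([181., 168., 144.]))
pile top [(496.9, -371.6, 62.5, 61.6, -12.4, 29.3, array([97., 73., 55.]))]
tiles t
 (614.6, 162.2, 60.6, 60.5, -8.3, 40.7, array([164., 122.,  88.]))
 (601.4, 101.7, 34.8, 60.1, -9.1, 41.0, array([179., 162., 136.]))
```

jog_arm:
  motion:
    - [[-0.06,-0.0006,0,0,0,0.0025,1],[-0.088,-0.0006,0,0,0,0.0025,1],[-0.088,-0.0006,0,0,0,0.0025,1],[-0.088,-0.0006,0,0,0,0.0025,1],[-0.088,-0.0006,0,0,0,0.0025,1]]

```text
t: 19.68
tcp_pos: [0.5419, -0.1486, 0.1296]
tcp_rot: [-0.0, 0.766, 0.643, -0.001]
force: [0.2, -0.5, -1.1]
gripper_width: 0.684
grip_force: 10.0
```

jog_arm:
  motion:
    - [[-0.088,-0.0006,0,0,0,0.0025,1],[-0.088,-0.0006,0,0,0,0.0025,1],[-0.088,-0.0006,0,0,0,0.0025,1],[-0.088,-0.0006,0,0,0,0.0025,1],[-0.088,-0.0006,0,0,0,0.0025,1]]

```text
t: 20.3
tcp_pos: [0.5071, -0.3209, 0.1295]
tcp_rot: [-0.0, 0.779, 0.627, -0.001]
force: [-0.3, -0.4, -0.2]
gripper_width: 0.687
grip_force: 10.0
```

jog_arm:
  motion:
    - [[-0.088,-0.0006,0,0,0,0.0025,1],[-0.044,-0.0006,0,0,0,0.0025,1],[0,0,0,0,0,0,1],[0,0,0.04,0,0,0,1],[0,0,0.06,0,0,0,1]]

```text
t: 20.92
tcp_pos: [0.4984, -0.3678, 0.0889]
tcp_rot: [-0.0, 0.782, 0.623, 0.001]
force: [-0.2, -0.2, -1.2]
gripper_width: 0.689
grip_force: 10.0
```

jog_arm:
  motion:
    - [[0,0,0.06,0,0,0,1],[0,0,0.044,0,0,0,1],[0,0,0,0,0,0,1],[0,0,0,0,0,0,1],[0,0,0,0,0,0,1]]

```text
t: 21.55
tcp_pos: [0.4978, -0.3702, 0.0492]
tcp_rot: [0.001, 0.783, 0.622, 0.0]
force: [-0.5, -0.1, -0.3]
gripper_width: 0.685
grip_force: 10.0
```

```bash
cat > low.py <<'E'
from h import *
import sys
# k tiles already on the pile; off = tile's place along tool x relative to the TCP, mm
k=float(sys.argv[1]); off=float(sys.argv[2]); L=down(-13.1); X=L.as_matrix()[:,0]
t=np.array([.4967,-.3709,.0208+.012*k])-X*off/1000
print(get_state()["tcp_pos"]); plan([("low",t,L,1)])
E
python3 low.py 1 -0.9
```

```text
[ 0.49784509 -0.370237    0.04922387]
low: 1 rows of [0.0, -0.0025, 0.0411, 0.0006, 0.0002, 0.0002]  16.5 mm/row
```

jog_arm:
  motion:
    - [[0,-0.0025,0.015,0,0,0,1],[0,0,0.012,0,0,0,1],[0,0,0.008,0,0,0,1],[0,0,0.006,0,0,0,1],[0,0,0,0,0,0,1]]

```text
t: 22.18
tcp_pos: [0.4962, -0.3697, 0.032]
tcp_rot: [-0.0, 0.783, 0.622, 0.0]
force: [0.3, 0.4, 1.2]
gripper_width: 0.688
grip_force: 10.0
```

jog_arm:
  motion:
    - [[0,0,0,0,0,0,1],[0,0,0,0,0,0,0],[0,0,0,0,0,0,0],[0,0,0,0,0,0,0],[0,0,0,0,0,0,0]]

```text
t: 22.8
tcp_pos: [0.4963, -0.3696, 0.0318]
tcp_rot: [-0.0, 0.783, 0.622, 0.0]
force: [0.7, 0.3, -0.0]
gripper_width: 0.979
grip_force: 0.0
```

jog_arm:
  motion:
    - [[0,0,-0.02,0,0,0,0],[0,0,-0.06,0,0,0,0],[0,0,-0.1,0,0,0,0],[0,0,-0.12,0,0,0,0],[0,0,-0.12,0,0,0,0]]

```text
t: 23.42
tcp_pos: [0.496, -0.3696, 0.2019]
tcp_rot: [0.0, 0.783, 0.622, 0.0]
force: [1.2, -0.4, -1.1]
gripper_width: 1.002
grip_force: 0.0
```

jog_arm:
  motion:
    - [[0.05,0,0,0,0,0,0],[0.06,0,0,0,0,0,0],[0.05,0,0,0,0,0,0],[0,0,0,0,0,0,0],[0,0,0,0,0,0,0]]

```text
t: 24.05
tcp_pos: [0.5103, -0.308, 0.1997]
tcp_rot: [0.0, 0.783, 0.622, -0.0]
force: [0.7, -0.4, -0.2]
gripper_width: 1.0
grip_force: 0.0
```

```bash
python3 look.py 2; python3 pp.py .5988 .0893 -9.4 2 15|head -1;python3 pp.py .6145 .1625 -8.2 2 15|head -1
```

```text
24.05 [ 0.51030949 -0.30795516  0.19971444]
pile [(496.2, -370.0, 60.7, 59.7, -13.1, 39.9, array([163., 150., 129.]))]
bat [(499.4, -358.4, 124.8, 148.7, -13.1, 16.0, array([144., 139., 129.]))]
tiles w
pile top []
tiles t
 (614.6, 162.6, 60.4, 60.5, -8.4, 40.8, array([161., 120.,  86.]))
 (599.1, 89.3, 60.1, 61.4, -9.4, 41.0, array([177., 159., 133.]))
over: 15 rows of [0.0679, 0.0014, 0.0116, -0.0, 0.0, -0.0014]  27.6 mm/row
over: 15 rows of [0.0804, 0.0022, 0.0116, -0.0, 0.0, -0.0018]  32.5 mm/row
```

jog_arm:
  motion:
    - [[0.0804,0.0022,0.0116,0,0,-0.0018,0],[0.0804,0.0022,0.0116,0,0,-0.0018,0],[0.0804,0.0022,0.0116,0,0,-0.0018,0],[0.0804,0.0022,0.0116,0,0,-0.0018,0],[0.0804,0.0022,0.0116,0,0,-0.0018,0]]

```text
t: 24.78
tcp_pos: [0.5497, -0.1513, 0.1765]
tcp_rot: [0.0, 0.775, 0.632, -0.0]
force: [0.3, 0.2, 0.1]
gripper_width: 1.002
grip_force: 0.0
```

jog_arm:
  motion:
    - [[0.0804,0.0022,0.0116,0,0,-0.0018,0],[0.0804,0.0022,0.0116,0,0,-0.0018,0],[0.0804,0.0022,0.0116,0,0,-0.0018,0],[0.0804,0.0022,0.0116,0,0,-0.0018,0],[0.0804,0.0022,0.0116,0,0,-0.0018,0]]

```text
t: 25.4
tcp_pos: [0.5844, 0.0057, 0.1533]
tcp_rot: [0.0, 0.766, 0.643, -0.0]
force: [0.7, -0.6, -0.2]
gripper_width: 1.0
grip_force: 0.0
```

jog_arm:
  motion:
    - [[0.0804,0.0022,0.0116,0,0,-0.0018,0],[0.0804,0.0022,0.0116,0,0,-0.0018,0],[0.0804,0.0022,0.0116,0,0,-0.0018,0],[0.0804,0.0022,0.0116,0,0,-0.0018,0],[0.0804,0.0022,0.0116,0,0,-0.0018,0]]

```text
t: 26.02
tcp_pos: [0.6147, 0.1638, 0.1301]
tcp_rot: [0.0, 0.756, 0.654, -0.0]
force: [0.1, 0.3, -0.0]
gripper_width: 0.999
grip_force: 0.0
```

jog_arm:
  motion:
    - [[0,0,0.0426,0,0,0,0],[0,0,0.0426,0,0,0,0],[0,0,0.0426,0,0,0,0],[0,0,0,0,0,0,0],[0,0,0,0,0,0,0]]

```text
t: 26.65
tcp_pos: [0.6144, 0.1634, 0.0794]
tcp_rot: [0.0, 0.756, 0.654, 0.0]
force: [0.6, -0.1, 0.5]
gripper_width: 1.0
grip_force: 0.0
```

```bash
python3 pick.py .6145 .1625 -8.2
```

```text
26.65 [0.61439346 0.16335606 0.07941616]
down: 1 rows of [-0.0021, 0.0005, 0.1185, 0.0002, -0.0, -0.0003]  47.4 mm/row
(614.1, 163.3, 60.3, 59.7, -8.3, 40.0, array([157., 122.,  93.]))
 (598.0, 86.2, 38.0, 60.0, -8.3, 40.0, array([173., 159., 137.]))
```

jog_arm:
  motion:
    - [[-0.0015,0,0.05,0,0,0,0],[0,0,0.035,0,0,0,0],[0,0,0.02,0,0,0,0],[0,0,0.0135,0,0,0,0],[0,0,0,0,0,0,0]]

```text
t: 27.32
tcp_pos: [0.6138, 0.1633, 0.0314]
tcp_rot: [-0.0, 0.756, 0.655, -0.0]
force: [0.2, 0.8, -1.3]
gripper_width: 0.999
grip_force: 0.0
```

jog_arm:
  motion:
    - [[0,0,0,0,0,0,1],[0,0,0,0,0,0,1],[0,0,0,0,0,0,1],[0,0,0,0,0,0,1],[0,0,0,0,0,0,1]]

```text
t: 27.95
tcp_pos: [0.614, 0.1635, 0.032]
tcp_rot: [-0.0, 0.756, 0.655, 0.0]
force: [0.2, -0.2, 1.0]
gripper_width: 0.689
grip_force: 10.0
```

jog_arm:
  motion:
    - [[0,0,0,0,0,0,1],[0,0,-0.01,0,0,0,1],[0,0,-0.02,0,0,0,1],[0,0,-0.04,0,0,0,1],[0,0,-0.04,0,0,0,1]]

```text
t: 28.58
tcp_pos: [0.6142, 0.1634, 0.0772]
tcp_rot: [0.0, 0.756, 0.655, 0.0]
force: [0.2, 0.6, 0.1]
gripper_width: 0.692
grip_force: 10.0
```

jog_arm:
  motion:
    - [[0,0,-0.05,0,0,0,1],[0,0,-0.05,0,0,0,1],[0,0,-0.035,0,0,0,1],[0,0,0,0,0,0,1],[0,0,0,0,0,0,1]]

```text
t: 29.2
tcp_pos: [0.6133, 0.1634, 0.1292]
tcp_rot: [-0.0, 0.756, 0.655, -0.001]
force: [-0.1, -0.5, -1.6]
gripper_width: 0.687
grip_force: 10.0
```

```bash
python3 place.py 2 15; python3 look.py 2 | tail -5
```

```text
carry: 15 rows of [-0.091, -0.003, -0.0001, -0.0, 0.0, 0.0018]  36.4 mm/row
lower: 5 rows of [-0.0001, 0.0001, 0.0351, -0.0001, 0.0, 0.0001]  14.0 mm/row
lower2: 5 rows of [-0.0, -0.0, 0.0075, 0.0, 0.0, -0.0]  3.0 mm/row
up: 5 rows of [-0.0, 0.0, -0.0576, 0.0, 0.0, -0.0]  23.0 mm/row
[0.6133 0.1634 0.1292] [ 0.99  -0.143 -0.001]
bat []
tiles w
pile top [(496.5, -370.6, 61.2, 60.5, -13.0, 41.1, array([106.,  96.,  80.]))]
tiles t
 (599.3, 89.2, 60.2, 60.2, -9.6, 41.0, array([175. , 155.5, 130. ]))
```

jog_arm:
  motion:
    - [[-0.05,-0.0026,0,0,0,0.0016,1],[-0.084,-0.0026,0,0,0,0.0016,1],[-0.084,-0.0026,0,0,0,0.0016,1],[-0.084,-0.0026,0,0,0,0.0016,1],[-0.084,-0.0026,0,0,0,0.0016,1]]

```text
t: 29.92
tcp_pos: [0.584, 0.0087, 0.1295]
tcp_rot: [0.0, 0.765, 0.644, -0.001]
force: [0.2, -0.5, -1.1]
gripper_width: 0.691
grip_force: 10.0
```

jog_arm:
  motion:
    - [[-0.084,-0.0026,0,0,0,0.0016,1],[-0.084,-0.0026,0,0,0,0.0016,1],[-0.084,-0.0026,0,0,0,0.0016,1],[-0.084,-0.0026,0,0,0,0.0016,1],[-0.084,-0.0026,0,0,0,0.0016,1]]

```text
t: 30.55
tcp_pos: [0.5485, -0.1553, 0.1295]
tcp_rot: [-0.0, 0.773, 0.635, -0.0]
force: [0.6, -1.0, -1.1]
gripper_width: 0.685
grip_force: 10.0
```

jog_arm:
  motion:
    - [[-0.084,-0.0026,0,0,0,0.0016,1],[-0.084,-0.0026,0,0,0,0.0016,1],[-0.084,-0.0026,0,0,0,0.0016,1],[-0.084,-0.0026,0,0,0,0.0016,1],[-0.084,-0.0026,0,0,0,0.0016,1]]

```text
t: 31.18
tcp_pos: [0.5091, -0.3184, 0.1294]
tcp_rot: [-0.0, 0.781, 0.625, -0.0]
force: [0.6, -0.7, -0.5]
gripper_width: 0.689
grip_force: 10.0
```

jog_arm:
  motion:
    - [[-0.084,-0.0026,0,0,0,0.0016,1],[-0.055,-0.0026,0,0,0,0.0016,1],[0,0,0,0,0,0,1],[0,0,0.04,0,0,0,1],[0,0,0.06,0,0,0,1]]

```text
t: 31.8
tcp_pos: [0.4981, -0.368, 0.0887]
tcp_rot: [-0.0, 0.782, 0.623, 0.001]
force: [0.3, -0.6, -1.0]
gripper_width: 0.689
grip_force: 10.0
```

jog_arm:
  motion:
    - [[0,0,0.05,0,0,0,1],[0,0,0.023,0,0,0,1],[0,0,0,0,0,0,1],[0,0,0,0,0,0,1],[0,0,0,0,0,0,1]]

```text
t: 32.42
tcp_pos: [0.4974, -0.3705, 0.0613]
tcp_rot: [0.001, 0.783, 0.622, 0.0]
force: [0.3, 0.4, -0.5]
gripper_width: 0.687
grip_force: 10.0
```

```bash
sed -i 's/\.4967,-\.3709/.4966,-.3706/' low.py; python3 low.py 2 -0.5
```

```text
[ 0.49736578 -0.37045171  0.06133554]
low: 1 rows of [0.0005, -0.0018, 0.0413, 0.0005, 0.0001, -0.0]  16.5 mm/row
```

jog_arm:
  motion:
    - [[0.0003,-0.001,0.015,0,0,0,1],[0,0,0.012,0,0,0,1],[0,0,0.008,0,0,0,1],[0,0,0.006,0,0,0,1],[0,0,0,0,0,0,1]]

```text
t: 33.05
tcp_pos: [0.4966, -0.37, 0.0441]
tcp_rot: [0.0, 0.783, 0.622, 0.0]
force: [-0.0, 0.1, -0.5]
gripper_width: 0.69
grip_force: 10.0
```

jog_arm:
  motion:
    - [[0,0,0,0,0,0,1],[0,0,0,0,0,0,0],[0,0,0,0,0,0,0],[0,0,0,0,0,0,0],[0,0,0,0,0,0,0]]

```text
t: 33.67
tcp_pos: [0.4966, -0.3699, 0.0442]
tcp_rot: [0.0, 0.783, 0.622, 0.0]
force: [-0.3, 0.2, -1.0]
gripper_width: 0.982
grip_force: 0.0
```

jog_arm:
  motion:
    - [[0,0,-0.02,0,0,0,0],[0,0,-0.06,0,0,0,0],[0,0,-0.1,0,0,0,0],[0,0,-0.12,0,0,0,0],[0,0,-0.12,0,0,0,0]]

```text
t: 34.3
tcp_pos: [0.4964, -0.3699, 0.2142]
tcp_rot: [0.0, 0.783, 0.622, 0.0]
force: [1.0, 0.7, -0.3]
gripper_width: 0.998
grip_force: 0.0
```

jog_arm:
  motion:
    - [[0.05,0,0,0,0,0,0],[0.06,0,0,0,0,0,0],[0.05,0,0,0,0,0,0],[0,0,0,0,0,0,0],[0,0,0,0,0,0,0]]

```text
t: 34.92
tcp_pos: [0.5106, -0.3082, 0.212]
tcp_rot: [0.0, 0.783, 0.622, -0.0]
force: [0.0, -0.6, 0.5]
gripper_width: 1.0
grip_force: 0.0
```

```bash
python3 look.py 3; python3 pp.py .5988 .0893 -9.4 3 12|head -1
```

```text
34.925 [ 0.51062481 -0.30822175  0.21196491]
pile [(496.7, -369.5, 60.6, 59.7, -13.1, 52.0, array([148., 115.,  88.]))]
bat [(498.6, -361.7, 132.0, 148.7, -13.1, 16.0, array([146., 140., 130.]))]
tiles w
pile top []
tiles t
 (599.3, 89.2, 60.1, 60.2, -9.4, 40.9, array([176., 159., 133.]))
over: 12 rows of [0.0849, 0.0016, 0.017, -0.0, 0.0, -0.0018]  34.6 mm/row
```

jog_arm:
  motion:
    - [[0.0849,0.0016,0.017,0,0,-0.0018,0],[0.0849,0.0016,0.017,0,0,-0.0018,0],[0.0849,0.0016,0.017,0,0,-0.0018,0],[0.0849,0.0016,0.017,0,0,-0.0018,0],[0.0849,0.0016,0.017,0,0,-0.0018,0]]

```text
t: 35.65
tcp_pos: [0.5509, -0.1425, 0.178]
tcp_rot: [0.0, 0.775, 0.632, -0.0]
force: [0.1, 0.4, -0.2]
gripper_width: 1.001
grip_force: 0.0
```

jog_arm:
  motion:
    - [[0.0849,0.0016,0.017,0,0,-0.0018,0],[0.0849,0.0016,0.017,0,0,-0.0018,0],[0.0849,0.0016,0.017,0,0,-0.0018,0],[0.0849,0.0016,0.017,0,0,-0.0018,0],[0.0849,0.0016,0.017,0,0,-0.0018,0]]

```text
t: 36.28
tcp_pos: [0.5863, 0.0237, 0.144]
tcp_rot: [0.0, 0.766, 0.643, -0.0]
force: [0.8, 0.6, -0.8]
gripper_width: 1.002
grip_force: 0.0
```

jog_arm:
  motion:
    - [[0.0849,0.0016,0.017,0,0,-0.0018,0],[0.0849,0.0016,0.017,0,0,-0.0018,0],[0,0,0.04,0,0,0,0],[0,0,0.05,0,0,0,0],[0,0,0.038,0,0,0,0]]

```text
t: 36.9
tcp_pos: [0.5982, 0.0885, 0.0781]
tcp_rot: [0.0, 0.762, 0.647, -0.001]
force: [-0.5, 0.9, 0.2]
gripper_width: 0.997
grip_force: 0.0
```

jog_arm:
  motion:
    - [[0,0,0,0,0,0,0],[0,0,0,0,0,0,0],[0,0,0,0,0,0,0],[0,0,0,0,0,0,0],[0,0,0,0,0,0,0]]

```text
t: 37.52
tcp_pos: [0.5987, 0.0906, 0.0797]
tcp_rot: [0.0, 0.762, 0.648, 0.0]
force: [-1.0, -0.4, -0.3]
gripper_width: 1.0
grip_force: 0.0
```

```bash
python3 pick.py .5988 .0892 -9.4
```

```text
37.525 [0.59868149 0.09061605 0.07970075]
down: 1 rows of [-0.0035, 0.0008, 0.1193, 0.0002, -0.0001, 0.0011]  47.7 mm/row
(598.7, 90.2, 59.9, 59.6, -9.2, 40.0, array([178., 165., 141.]))
```

jog_arm:
  motion:
    - [[-0.003,0,0.05,0,0,0.001,0],[0,0,0.035,0,0,0,0],[0,0,0.02,0,0,0,0],[0,0,0.014,0,0,0,0],[0,0,0,0,0,0,0]]

```text
t: 38.2
tcp_pos: [0.5982, 0.0892, 0.0313]
tcp_rot: [-0.0, 0.763, 0.647, -0.0]
force: [0.3, 0.5, -0.2]
gripper_width: 1.001
grip_force: 0.0
```

jog_arm:
  motion:
    - [[0,0,0,0,0,0,1],[0,0,0,0,0,0,1],[0,0,0,0,0,0,1],[0,0,0,0,0,0,1],[0,0,0,0,0,0,1]]

```text
t: 38.83
tcp_pos: [0.5985, 0.0894, 0.032]
tcp_rot: [0.0, 0.763, 0.647, 0.0]
force: [-0.1, 0.5, 1.9]
gripper_width: 0.688
grip_force: 10.0
```

jog_arm:
  motion:
    - [[0,0,0,0,0,0,1],[0,0,-0.01,0,0,0,1],[0,0,-0.02,0,0,0,1],[0,0,-0.04,0,0,0,1],[0,0,-0.04,0,0,0,1]]

```text
t: 39.45
tcp_pos: [0.5987, 0.0893, 0.0772]
tcp_rot: [0.0, 0.763, 0.647, 0.0]
force: [0.9, 0.5, 0.1]
gripper_width: 0.684
grip_force: 10.0
```

jog_arm:
  motion:
    - [[0,0,-0.05,0,0,0,1],[0,0,-0.05,0,0,0,1],[0,0,-0.035,0,0,0,1],[0,0,0,0,0,0,1],[0,0,0,0,0,0,1]]

```text
t: 40.08
tcp_pos: [0.5978, 0.0894, 0.1293]
tcp_rot: [-0.0, 0.763, 0.647, -0.0]
force: [-0.1, 0.5, -1.0]
gripper_width: 0.691
grip_force: 10.0
```

```bash
python3 place.py 3 15; python3 look.py 3 | tail -5
```

```text
carry: 15 rows of [-0.0785, -0.0017, -0.0001, -0.0, 0.0, 0.0014]  31.4 mm/row
lower: 5 rows of [0.0001, -0.0001, 0.0291, -0.0001, 0.0, -0.0001]  11.6 mm/row
lower2: 5 rows of [0.0, -0.0, 0.0075, 0.0, 0.0, 0.0]  3.0 mm/row
up: 5 rows of [0.0, 0.0, -0.0516, 0.0, 0.0, 0.0]  20.6 mm/row
[0.5978 0.0894 0.1293] [ 0.987 -0.163 -0.001]
pile []
bat []
tiles w
pile top [(497.3, -369.7, 61.6, 60.5, -13.2, 53.3, array([126.,  94.,  69.]))]
tiles t
```

jog_arm:
  motion:
    - [[-0.05,-0.0017,0,0,0,0.0014,1],[-0.083,-0.0017,0,0,0,0.0014,1],[-0.083,-0.0017,0,0,0,0.0014,1],[-0.083,-0.0017,0,0,0,0.0014,1],[-0.083,-0.0017,0,0,0,0.0014,1]]

```text
t: 40.8
tcp_pos: [0.5675, -0.0634, 0.1295]
tcp_rot: [-0.0, 0.77, 0.638, -0.001]
force: [-0.1, -0.3, -0.9]
gripper_width: 0.692
grip_force: 10.0
```

jog_arm:
  motion:
    - [[-0.083,-0.0017,0,0,0,0.0014,1],[-0.083,-0.0017,0,0,0,0.0014,1],[-0.083,-0.0017,0,0,0,0.0014,1],[-0.083,-0.0017,0,0,0,0.0014,1],[-0.083,-0.0017,0,0,0,0.0014,1]]

```text
t: 41.42
tcp_pos: [0.5315, -0.2253, 0.1294]
tcp_rot: [-0.0, 0.777, 0.629, -0.001]
force: [0.4, 0.0, -0.7]
gripper_width: 0.693
grip_force: 10.0
```

jog_arm:
  motion:
    - [[-0.083,-0.0017,0,0,0,0.0014,1],[-0.083,-0.0017,0,0,0,0.0014,1],[-0.083,-0.0017,0,0,0,0.0014,1],[-0.083,-0.0017,0,0,0,0.0014,1],[-0.0485,-0.0017,0,0,0,0.0014,1]]

```text
t: 42.05
tcp_pos: [0.4949, -0.3736, 0.1295]
tcp_rot: [-0.0, 0.785, 0.62, -0.001]
force: [-0.2, 0.6, -1.7]
gripper_width: 0.686
grip_force: 10.0
```

jog_arm:
  motion:
    - [[0,0,0.04,0,0,0,1],[0,0,0.05,0,0,0,1],[0,0,0.04,0,0,0,1],[0,0,0.01,0,0,0,1],[0,0,0,0,0,0,1]]

```text
t: 42.68
tcp_pos: [0.4974, -0.3703, 0.0733]
tcp_rot: [-0.0, 0.783, 0.622, -0.0]
force: [-0.6, -1.0, -0.6]
gripper_width: 0.686
grip_force: 10.0
```

```bash
python3 low.py 3 0.1; python3 -c "
from h import *
c=camera('wrist');save(c,'w9.png')"
```

```text
[ 0.49740695 -0.37027841  0.07333549]
low: 1 rows of [-0.0015, -0.0018, 0.0413, -0.0002, -0.0001, -0.0002]  16.5 mm/row
```

View pics/w9.png

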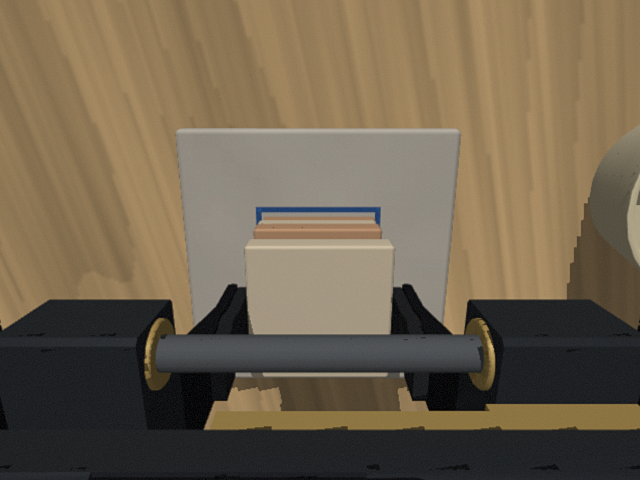

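The pile sits squarely in the blue square, and the last tile is centred above it.

jog_arm:
  motion:
    - [[-0.0015,-0.001,0.015,0,0,0,1],[0,0,0.012,0,0,0,1],[0,0,0.008,0,0,0,1],[0,0,0.006,0,0,0,1],[0,0,0,0,0,0,1]]

```text
t: 43.35
tcp_pos: [0.4967, -0.3711, 0.0571]
tcp_rot: [-0.0, 0.784, 0.621, -0.0]
force: [-0.3, 0.3, -0.6]
gripper_width: 0.689
grip_force: 10.0
```

jog_arm:
  motion:
    - [[0,0,0,0,0,0,1],[0,0,0,0,0,0,0],[0,0,0,0,0,0,0],[0,0,0,0,0,0,0],[0,0,0,0,0,0,0]]

```text
t: 43.98
tcp_pos: [0.4968, -0.3713, 0.0574]
tcp_rot: [0.0, 0.784, 0.621, 0.0]
force: [0.1, 0.2, 1.4]
gripper_width: 0.981
grip_force: 0.0
```

jog_arm:
  motion:
    - [[0,0,-0.02,0,0,0,0],[0,0,-0.06,0,0,0,0],[0,0,-0.1,0,0,0,0],[0,0,-0.12,0,0,0,0],[0,0,-0.12,0,0,0,0]]

```text
t: 44.6
tcp_pos: [0.4965, -0.3713, 0.2274]
tcp_rot: [0.0, 0.784, 0.621, 0.0]
force: [0.7, 0.2, 0.2]
gripper_width: 1.002
grip_force: 0.0
```

jog_arm:
  motion:
    - [[0.05,0,0,0,0,0,0],[0.06,0,0,0,0,0,0],[0.05,0,0,0,0,0,0],[0,0,0,0,0,0,0],[0,0,0,0,0,0,0]]

```text
t: 45.22
tcp_pos: [0.5109, -0.3096, 0.2252]
tcp_rot: [0.0, 0.784, 0.621, -0.0]
force: [-0.3, -0.3, 0.7]
gripper_width: 0.999
grip_force: 0.0
```

```bash
python3 look.py 4; python3 - <<'E'
from h import *
plan([("view",(.58,.055,.33),down(0),12)])
E
```

```text
45.225 [ 0.51087957 -0.3096207   0.22516565]
pile [(497.3, -369.6, 60.7, 59.7, -13.2, 63.9, array([163., 151., 129.]))]
bat [(497.7, -365.9, 140.5, 148.9, -13.2, 16.0, array([144., 139., 129.]))]
tiles w
pile top []
tiles t
view: 12 rows of [0.0774, 0.0047, -0.0219, -0.0, 0.0, -0.0061]  32.2 mm/row
```

jog_arm:
  motion:
    - [[0.0774,0.0047,-0.0219,0,0,-0.0061,0],[0.0774,0.0047,-0.0219,0,0,-0.0061,0],[0.0774,0.0047,-0.0219,0,0,-0.0061,0],[0.0774,0.0047,-0.0219,0,0,-0.0061,0],[0.0774,0.0047,-0.0219,0,0,-0.0061,0]]

```text
t: 45.95
tcp_pos: [0.55, -0.159, 0.2694]
tcp_rot: [0.0, 0.753, 0.658, -0.0]
force: [0.7, -0.5, -0.7]
gripper_width: 1.001
grip_force: 0.0
```

jog_arm:
  motion:
    - [[0.0774,0.0047,-0.0219,0,0,-0.0061,0],[0.0774,0.0047,-0.0219,0,0,-0.0061,0],[0.0774,0.0047,-0.0219,0,0,-0.0061,0],[0.0774,0.0047,-0.0219,0,0,-0.0061,0],[0,0,0,0,0,0,0]]

```text
t: 46.58
tcp_pos: [0.5713, -0.0344, 0.3045]
tcp_rot: [0.0, 0.726, 0.688, 0.001]
force: [-0.6, -1.0, -0.8]
gripper_width: 1.006
grip_force: 0.0
```

```bash
cat > seam.py <<'E'
from h import *
import sys,pickle
c=camera("wrist"); save(c,sys.argv[1]); pickle.dump(c,open(sys.argv[1][:-4]+".pkl","wb"))
print(get_state()["tcp_pos"])
for q in("seam0","tool_tip","seam_tool"):
    for m in nets.mark_of(q,c)[:8]: print(q,round(m["score"],2),np.round(m["at"],1),np.round(world(c,m["at"],.028)*1000,1))
P,d=cloud(c); im=c["frame"].astype(int); e=np.array(c["eye"])
on=(abs(P[...,2]-.028)<.003)
w=(e+d*((.028-e[2])/d[...,2])[...,None])*1000
for n,m in(("blue",on&(im[...,2]>im[...,0]+20)),("red",on&(im[...,0]>im[...,1]+70))):
    if m.sum(): print(n,m.sum(),np.median(w[m],0).round(1))
g=im.sum(2); inside=cv2.erode(on.astype(np.uint8),np.ones((3,3)))
bg=cv2.medianBlur(c["frame"],21).astype(int).sum(2)
dark=on&(g<bg-50)
pts=w[dark]
for y0 in range(-150,240,15):
    s=pts[(abs(pts[:,1]-y0)<3)]
    if len(s)>3: print(y0,len(s),s[:,0].mean().round(1),np.ptp(s[:,0]).round(1))
E
python3 seam.py s1.png
```

```text
[ 0.57070118 -0.0366159   0.30417887]
seam0 0.9 [148.9 334.3] [589.9  14.6  28. ]
seam0 0.89 [ 58.  359.6] [618.6 100.8  28. ]
seam0 0.76 [  4.  364.2] [624.2 148.   28. ]
seam0 0.71 [189.6 312.6] [564.7 -26.9  28. ]
seam0 0.69 [104.4 356.4] [614.2  57.5  28. ]
seam0 0.64 [268.9 310.7] [ 557.3 -117.2   28. ]
seam0 0.64 [235.2 310.7] [559.7 -77.5  28. ]
tool_tip 0.39 [ 48.9 125.5] [389.7 121.2  28. ]
blue 70 [ 555.5 -118.6   28. ]
red 119 [623.2 146.4  28. ]
-150 17 572.4 173.5
-135 18 593.3 178.8
-120 10 684.3 249.9
-105 19 545.8 55.8
-90 19 558.6 3.6
-75 30 655.2 383.7
-60 21 573.5 359.5
-45 22 637.7 326.7
-30 31 637.7 361.2
-15 21 558.5 63.4
0 24 570.7 148.2
15 27 581.9 147.7
30 31 582.0 148.4
45 32 604.1 148.0
60 32 593.8 96.0
75 37 607.9 148.1
90 34 598.5 148.6
105 34 586.2 149.0
120 32 597.6 148.5
135 68 523.1 289.4
150 54 613.2 148.2
```

jog_arm:
  motion:
    - [[0.0774,0.0047,-0.0219,0,0,0,0],[0.0774,0.0047,-0.0219,0,0,0,0],[0.0774,0.0047,-0.0219,0,0,0,0],[0,0,0,0,0,0,0],[0,0,0,0,0,0,0]]

```text
t: 47.4
tcp_pos: [0.5812, 0.0537, 0.3301]
tcp_rot: [0.0, 0.728, 0.686, -0.001]
force: [-0.2, -0.8, 0.3]
gripper_width: 0.998
grip_force: 0.0
```

```bash
python3 seam.py s2.png; python3 - <<'E'
import cv2,numpy as np
a=cv2.imread("pics/s1.png");b=cv2.imread("pics/s2.png")
cv2.imwrite("pics/s12.png",np.hstack([a[:440,150:550],b[:440,150:550]]))
E
```

```text
[0.58116751 0.05351867 0.33007011]
seam0 0.97 [260.  308.6] [563.3 -27.5  28. ]
seam0 0.91 [102.5 354.9] [624.9 147.7  28. ]
seam0 0.8 [148.7 352.7] [620.8  99.4  28. ]
seam0 0.78 [326.2 307.3] [ 555.8 -115.    28. ]
seam0 0.69 [294.5 308.2] [559.9 -72.   28. ]
seam0 0.67 [223.2 332.8] [594.5  16.   28. ]
seam0 0.62 [187.4 349.7] [615.8  56.7  28. ]
blue 318 [353.1 243.2  28. ]
red 87 [623.7 146.2  28. ]
-105 15 557.4 2.9
-90 15 558.4 2.8
-75 25 682.6 383.4
-60 16 574.2 360.6
-45 32 681.4 380.4
-30 19 553.6 56.8
-15 15 572.7 5.0
0 17 586.4 83.6
15 18 586.2 76.0
30 15 593.8 83.7
45 19 598.2 91.0
60 24 612.8 336.3
75 19 629.2 335.6
90 22 600.4 95.2
105 24 609.5 333.1
120 25 600.3 148.0
135 42 510.9 288.6
150 47 614.8 148.4
165 31 613.9 148.0
180 33 619.0 148.6
195 38 619.9 149.4
210 10 535.7 1.5
```

View pics/s12.png

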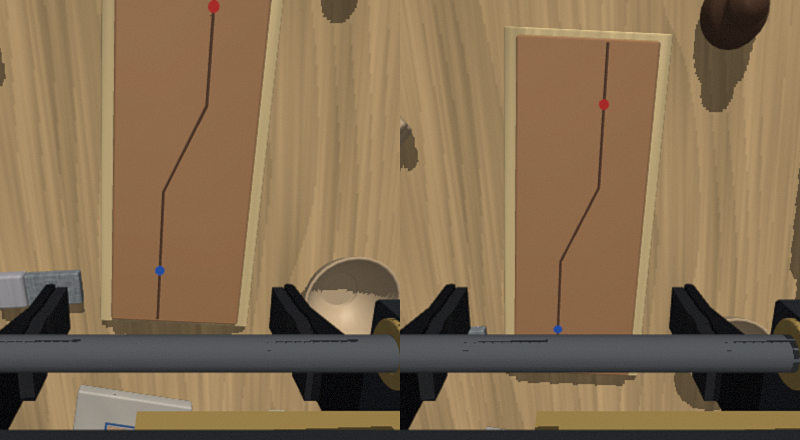

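The seam is clear: blue dot at (159,270) in the left half, red at (213,7), bends at about (163,191) and (207,106).

```bash
python3 - <<'E'
from h import *
import pickle
A=np.array([[556,-118],[563,-29],[614,59],[624,147]])
allp=[];D=[]
for n in("s1","s2"):
    c=pickle.load(open(n+".pkl","rb"));P,d=cloud(c);e=np.array(c["eye"]);im=c["frame"].astype(int)
    w=((e+d*((.028-e[2])/d[...,2])[...,None])*1000)
    on=(abs(P[...,2]-.028)<.003)
    xs=np.interp(w[...,1],A[:,1],A[:,0]); near=on&(abs(w[...,0]-xs)<7)&(w[...,1]>-125)&(w[...,1]<155)
    g=im.sum(2); bg=np.median(g[near]); m=near&(g<bg-60)
    print(n,m.sum(),bg)
    col=im[...,0]-im[...,2]
    for nm,mm in(("blue",near&(im[...,2]>im[...,0]+20)),("red",near&(im[...,0]>im[...,1]+70))):
        k,l,st,ce=cv2.connectedComponentsWithStats(mm.astype(np.uint8)); 
        if k>1:
            i=1+np.argmax(st[1:,4]); cc=ce[i]; print(nm,st[i,4],world(c,(cc[1],cc[0]),.028)*1000)
    p=w[m][:,:2]; L=[]
    for lo,hi in((-105,-37),(-15,45),(70,135)):
        q=p[(p[:,1]>lo)&(p[:,1]<hi)]; f=np.polyfit(q[:,1],q[:,0],1); r=abs(np.polyval(f,q[:,1])-q[:,0]); f=np.polyfit(q[r<2,1],q[r<2,0],1);L.append(f); print(len(q),f,r.std())
    for a,b in((0,1),(1,2)):
        y=(L[b][1]-L[a][1])/(L[a][0]-L[b][0]); print("bend",np.polyval(L[a],y).round(1),y.round(1))
    print([np.polyval(L[0],-118.6),np.polyval(L[2],146.5)])
E
```

```text
s1 918 317.0
blue 70 [ 555.66180063 -118.6377038    28.        ]
red 119 [623.45445097 146.3940263   28.        ]
190 [1.02741980e-01 5.67940283e+02] 0.5105681836338503
200 [5.76317240e-01 5.81649071e+02] 0.508739010504509
234 [1.02814199e-01 6.08284180e+02] 0.4674100767903141
bend 565.0 -28.9
bend 614.1 56.3
[np.float64(555.7550845764121), np.float64(623.3464604596433)]
s2 707 313.0
blue 53 [ 555.73967363 -118.42064473   28.        ]
red 87 [623.41540924 146.16761702  28.        ]
144 [1.06758285e-01 5.68270312e+02] 0.502118525060316
154 [5.76043211e-01 5.81657970e+02] 0.5204157804129664
174 [1.05438583e-01 6.08079970e+02] 0.46613485066283405
bend 565.2 -28.5
bend 614.0 56.1
[np.float64(555.6087789760135), np.float64(623.5267225491976)]
```

```bash
python3 - <<'E'
from h import *
plan([("a",(.44,.33,.28),down(0),10)]);print(get_state()["joint_pos"])
E
```

```text
a: 10 rows of [0.0677, -0.0376, 0.0126, -0.0, 0.0, -0.0019]  31.4 mm/row
[-0.49322414  0.24928426  0.41179362  1.62804358 -0.10277491  1.28623427
 -0.12374269]
```

jog_arm:
  motion:
    - [[0.0677,-0.0376,0.0126,0,0,-0.0019,0],[0.0677,-0.0376,0.0126,0,0,-0.0019,0],[0.0677,-0.0376,0.0126,0,0,-0.0019,0],[0.0677,-0.0376,0.0126,0,0,-0.0019,0],[0.0677,-0.0376,0.0126,0,0,-0.0019,0]]

```text
t: 48.22
tcp_pos: [0.5121, 0.1946, 0.3051]
tcp_rot: [0.0, 0.717, 0.697, 0.0]
force: [0.2, 0.1, 0.6]
gripper_width: 1.0
grip_force: 0.0
```

jog_arm:
  motion:
    - [[0.0677,-0.0376,0.0126,0,0,-0.0019,0],[0.0677,-0.0376,0.0126,0,0,-0.0019,0],[0.0677,-0.0376,0.0126,0,0,-0.0019,0],[0.0677,-0.0376,0.0126,0,0,-0.0019,0],[0.0677,-0.0376,0.0126,0,0,-0.0019,0]]

```text
t: 48.85
tcp_pos: [0.4393, 0.3312, 0.2799]
tcp_rot: [0.0, 0.707, 0.708, 0.0]
force: [-0.5, 0.4, -0.3]
gripper_width: 1.0
grip_force: 0.0
```

jog_arm:
  motion:
    - [[0,0,0,0,0,0,0],[0,0,0,0,0,0,0],[0,0,0,0,0,0,0],[0,0,0,0,0,0,0],[0,0,0,0,0,0,0]]

```text
t: 49.48
tcp_pos: [0.4397, 0.3307, 0.2802]
tcp_rot: [0.0, 0.707, 0.708, 0.0]
force: [-0.7, 0.6, -0.5]
gripper_width: 0.999
grip_force: 0.0
```

```bash
cat > tool.py <<'E'
from h import *
import sys,pickle
s=get_state(); print(s["tcp_pos"],s["joint_pos"].round(2))
c=camera("wrist"); save(c,sys.argv[1]); pickle.dump(c,open(sys.argv[1][:-4]+".pkl","wb"))
for q,z in(("tool_tip",.047),("seam_tool",.047),("rest_seat",.047),("rest",0)):
    for m in nets.mark_of(q,c)[:3]: print(q,round(m["score"],2),np.round(m["at"],1),np.round(world(c,m["at"],z)*1000,1))
P,d=cloud(c); im=c["frame"].astype(int); e=np.array(c["eye"])
yel=(im[...,0]>im[...,2]+90)&(im[...,1]>im[...,2]+70)&(P[...,2]>.03)&(P[...,2]<.4)
print(yel.sum(),np.percentile(P[yel][:,2],[5,50,95]))
top=yel&(abs(P[...,2]-np.percentile(P[yel][:,2],90))<.004)
w=(e+d*((.054-e[2])/d[...,2])[...,None])*1000
if top.sum(): print("handle",cv2.minAreaRect(w[top][:,:2].astype(np.float32)),top.sum())
E
python3 tool.py t1.png
```

```text
[0.43972642 0.33069479 0.28022807] [-0.9   0.21  0.21  1.77 -0.05  1.16 -0.67]
tool_tip 0.58 [154.9 214.6] [340.5 377.4  47. ]
rest_seat 0.97 [275.  191.5] [308.3 256.1  47. ]
rest_seat 0.87 [156.7 328.8] [448.6 375.9  47. ]
rest_seat 0.69 [ 42.7 116.2] [260.7 474.1  47. ]
rest 0.7 [258.5 204.6] [309.3 258.1   0. ]
rest 0.67 [ 51.3 138. ] [260.  474.3   0. ]
rest 0.61 [154.4 327.1] [447.9 374.5   0. ]
1893 [0.05206095 0.053986   0.05538105]
handle ((453.9078369140625, 376.4831237792969), (13.198161125183105, 118.69268798828125), 89.26144409179688) 1838
```

View pics/t1.png

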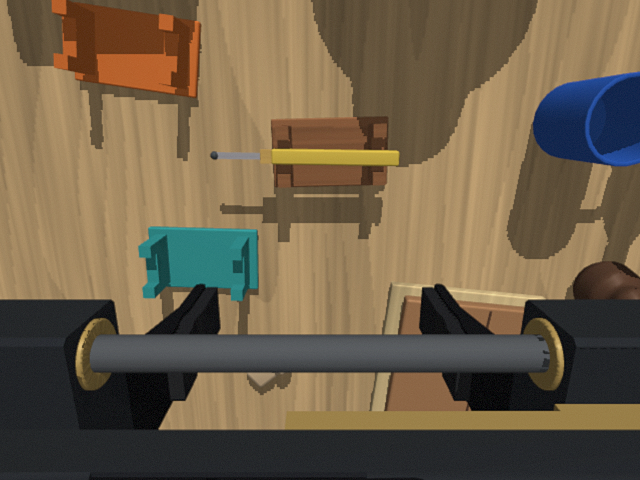

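Shown: the yellow tool on the wooden rest, handle at (335,157) and ball at (214,155), axis nearly along world x. Orange (130,48) and turquoise (203,262) are the decoys.

```bash
python3 - <<'E'
from h import *
D=down(89.26)
plan([("turn",(.4539,.3765,.14),D,10)])
E
```

```text
turn: 10 rows of [0.007, 0.0112, 0.035, 0.0, -0.0, -0.0495]  15.0 mm/row
```

jog_arm:
  motion:
    - [[0.007,0.0112,0.035,0,0,-0.0495,0],[0.007,0.0112,0.035,0,0,-0.0495,0],[0.007,0.0112,0.035,0,0,-0.0495,0],[0.007,0.0112,0.035,0,0,-0.0495,0],[0.007,0.0112,0.035,0,0,-0.0495,0]]
  force: 50

```text
t: 50.35
tcp_pos: [0.4561, 0.3511, 0.2096]
tcp_rot: [-0.0, 0.383, 0.924, 0.0]
force: [0.3, 0.3, 0.7]
gripper_width: 0.999
grip_force: 0.0
```

jog_arm:
  motion:
    - [[0.007,0.0112,0.035,0,0,-0.0495,0],[0.007,0.0112,0.035,0,0,-0.0495,0],[0.007,0.0112,0.035,0,0,-0.0495,0],[0.007,0.0112,0.035,0,0,-0.0495,0],[0.007,0.0112,0.035,0,0,-0.0495,0]]

```text
t: 50.98
tcp_pos: [0.454, 0.3769, 0.1396]
tcp_rot: [0.0, 0.004, 1.0, 0.0]
force: [0.5, 0.5, 0.1]
gripper_width: 1.003
grip_force: 0.0
```

jog_arm:
  motion:
    - [[0,0,0,0,0,0,0],[0,0,0,0,0,0,0],[0,0,0,0,0,0,0],[0,0,0,0,0,0,0],[0,0,0,0,0,0,0]]

```text
t: 51.6
tcp_pos: [0.4541, 0.3766, 0.1404]
tcp_rot: [0.0, 0.007, 1.0, 0.0]
force: [0.2, -0.3, -0.4]
gripper_width: 1.001
grip_force: 0.0
```

```bash
python3 tool.py t2.png; python3 - <<'E'
from h import *
D=down(89.26)
print(rot(get_state()["tcp_rot"]).as_matrix().round(3))
plan([("down",(.4539,.3765,.028),D,5)])
E
```

```text
[0.45405909 0.3766466  0.14040636] [-0.71  0.42 -0.08  1.82  0.04  0.9   0.76]
tool_tip 0.83 [ 57.1 316.4] [341.1 376.2  47. ]
seam_tool 0.95 [242.8 316.9] [452.3 374.8  47. ]
rest_seat 0.79 [235.9 320. ] [447.7 376.9  47. ]
rest 0.67 [ 18.9 141.7] [309.7 260.5   0. ]
rest 0.65 [221.5 319.8] [449.4 376.9   0. ]
3798 [0.05281533 0.05408049 0.05522585]
handle ((448.57049560546875, 376.1602478027344), (13.089070320129395, 127.65106201171875), 89.21771240234375) 3785
[[-1.     0.013  0.   ]
 [ 0.013  1.     0.   ]
 [-0.     0.    -1.   ]]
down: 5 rows of [0.0, -0.0001, 0.0561, 0.0, 0.0, -0.0]  22.4 mm/row
```

View pics/t2.png

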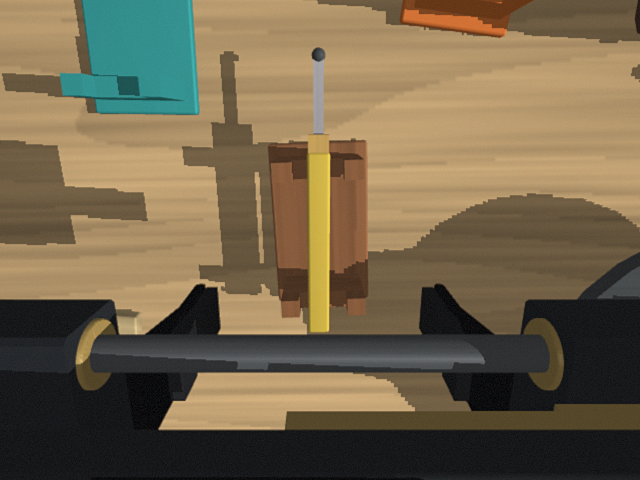

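The tool lies centred between the fingers, handle at (318,242) and ball at (318,55). The saddles are clear of the fingers.

jog_arm:
  motion:
    - [[0,0,0.08,0,0,0,0],[0,0,0.08,0,0,0,0],[0,0,0.06,0,0,0,0],[0,0,0.04,0,0,0,0],[0,0,0.02,0,0,0,0]]

```text
t: 52.48
tcp_pos: [0.4538, 0.3765, 0.0274]
tcp_rot: [-0.0, 0.007, 1.0, -0.0]
force: [-0.3, 0.2, -0.6]
gripper_width: 1.001
grip_force: 0.0
```

jog_arm:
  motion:
    - [[0,0,0,0,0,0,0],[0,0,0,0,0,0,1],[0,0,0,0,0,0,1],[0,0,0,0,0,0,1],[0,0,0,0,0,0,1]]

```text
t: 53.1
tcp_pos: [0.4541, 0.3767, 0.0284]
tcp_rot: [0.0, 0.007, 1.0, 0.0]
force: [-0.6, -0.5, 0.6]
gripper_width: 0.632
grip_force: 0.0
```

jog_arm:
  motion:
    - [[0,0,0,0,0,0,1],[0,0,0,0,0,0,1],[0,0,0,0,0,0,1],[0,0,0,0,0,0,1],[0,0,0,0,0,0,1]]

```text
t: 53.72
tcp_pos: [0.454, 0.3766, 0.0281]
tcp_rot: [-0.0, 0.007, 1.0, 0.0]
force: [-0.4, -0.3, -0.4]
gripper_width: 0.151
grip_force: 50.0
```

```bash
python3 -c "
from h import *
s=get_state();print(s['t'],s['tcp_pos'],s['tcp_rot'],s['gripper_width'],s['grip_force'])"
```

```text
53.725 [0.45396868 0.37660349 0.02806873] [-2.04022570e-05  6.71253016e-03  9.99977470e-01  2.77209214e-05] 0.1513985569266448 49.99999802559614
```

```bash
cat > st.py <<'E'
from h import *
def dip(a,yaw=90):
    "TCP y at yaw, tool tip end dipped by a degrees"
    b=down(yaw); y=b.as_matrix()[:,1]
    return R.from_rotvec(-np.radians(a)*y)*b
TIP=np.array([.114,0,-.019])
def at(tip,Q): return np.array(tip)-Q.as_matrix()@TIP
E
python3 - <<'E'
from st import *
Q=dip(32);print(Q.as_matrix().round(2))
print(at((.5557,-.1185,.10),Q))
plan([("up",(.454,.3766,.16),down(89.26),5),("mid",(.56,.2,.22),dip(32),10),("over",at((.5557,-.1185,.08),Q),Q,10)])
E
```

```text
[[-0.85  0.    0.53]
 [ 0.    1.   -0.  ]
 [-0.53  0.   -0.85]]
[ 0.66244595 -0.1185      0.14429788]
up: 5 rows of [-0.0, 0.0, -0.066, 0.0, -0.0, -0.0]  26.4 mm/row
mid: 10 rows of [-0.0301, -0.0439, -0.0079, -0.0001, -0.0178, -0.0004]  21.5 mm/row
over: 10 rows of [-0.0091, -0.0796, 0.0339, -0.0, 0.0, -0.0]  34.8 mm/row
```

Lift and move, with a check after the lift phase.

jog_arm:
  motion:
    - [[0,0,-0.02,0,0,0,1],[0,0,-0.05,0,0,0,1],[0,0,-0.08,0,0,0,1],[0,0,-0.09,0,0,0,1],[0,0,-0.09,0,0,0,1]]

```text
t: 54.35
tcp_pos: [0.4538, 0.3765, 0.1617]
tcp_rot: [0.0, 0.007, 1.0, 0.0]
force: [0.6, -0.1, 0.1]
gripper_width: 0.155
grip_force: 50.0
```

jog_arm:
  motion:
    - [[-0.0301,-0.0439,-0.0079,0,-0.0178,-0.0004,1],[-0.0301,-0.0439,-0.0079,0,-0.0178,-0.0004,1],[-0.0301,-0.0439,-0.0079,0,-0.0178,-0.0004,1],[-0.0301,-0.0439,-0.0079,0,-0.0178,-0.0004,1],[-0.0301,-0.0439,-0.0079,0,-0.0178,-0.0004,1]]

```text
t: 54.98
tcp_pos: [0.5111, 0.2875, 0.1832]
tcp_rot: [0.14, 0.004, 0.99, -0.001]
force: [-0.1, -0.1, -1.4]
gripper_width: 0.159
grip_force: 50.0
```

jog_arm:
  motion:
    - [[-0.0301,-0.0439,-0.0079,0,-0.0178,-0.0004,1],[-0.0301,-0.0439,-0.0079,0,-0.0178,-0.0004,1],[-0.0301,-0.0439,-0.0079,0,-0.0178,-0.0004,1],[-0.0301,-0.0439,-0.0079,0,-0.0178,-0.0004,1],[-0.0301,-0.0439,-0.0079,0,-0.0178,-0.0004,1]]

```text
t: 55.6
tcp_pos: [0.56, 0.1995, 0.2209]
tcp_rot: [0.277, 0.0, 0.961, -0.002]
force: [-0.3, -0.2, -0.5]
gripper_width: 0.154
grip_force: 50.0
```

jog_arm:
  motion:
    - [[0,0,0,0,0,0,1],[0,0,0,0,0,0,1],[0,0,0,0,0,0,1],[0,0,0,0,0,0,1],[0,0,0,0,0,0,1]]

```text
t: 56.22
tcp_pos: [0.5599, 0.2005, 0.2199]
tcp_rot: [0.276, 0.0, 0.961, -0.002]
force: [0.1, 0.4, -1.2]
gripper_width: 0.154
grip_force: 50.0
```

```bash
cat > tip.py <<'E'
from st import *
import sys
s=get_state(); Q=rot(s["tcp_rot"]); p=s["tcp_pos"]
print(s["t"],p.round(4),s["joint_pos"].round(2),s["gripper_width"].round(3),s["force"].round(2)); t=p+Q.as_matrix()@TIP; print("tip pred",t.round(4))
c=camera("wrist"); save(c,sys.argv[1])
for m in nets.mark_of("tool_tip",c)[:2]:
    k=m["at"]; print(m["score"],np.round(k,1),world(c,k,t[2]).round(4),world(c,k).round(4))
f=foc(c); v=Rm(c).T@(t-np.array(c["eye"])); print("pred pixel",c["cy"]-v[1]/-v[2]*f, c["cx"]+v[0]/-v[2]*f)
E
python3 tip.py p1.png
python3 - <<'E'
from st import *
Q=dip(32)
plan([("over",at((.5557,-.1185,.06),Q),Q,10)])
E
```

```text
over: 10 rows of [-0.0063, -0.0797, 0.0383, -0.0001, 0.0, 0.0]  35.5 mm/rowTraceback (most recent call last):
  File "tip.py", line 4, in <module>
    print(s["t"],p.round(4),s["joint_pos"].round(2),s["gripper_width"].round(3),s["force"].round(2)); t=p+Q.as_matrix()@TIP; print("tip pred",t.round(4))
                                                    ^^^^^^^^^^^^^^^^^^^^^^^^
AttributeError: 'float' object has no attribute 'round'
```

```bash
sed -i 's/s\["gripper_width"\].round(3)/s["gripper_width"]/' tip.py; python3 tip.py p1.png
```

```text
56.225 [0.5599 0.2005 0.2199] [-0.72  0.14  0.17  2.13  0.62  0.47  0.51] 0.1543698206462642 [ 0.06  0.38 -1.19]
tip pred [0.4532 0.2005 0.1756]
pred pixel -1.245788717695973 320.6807644367552
```

View pics/p1.png

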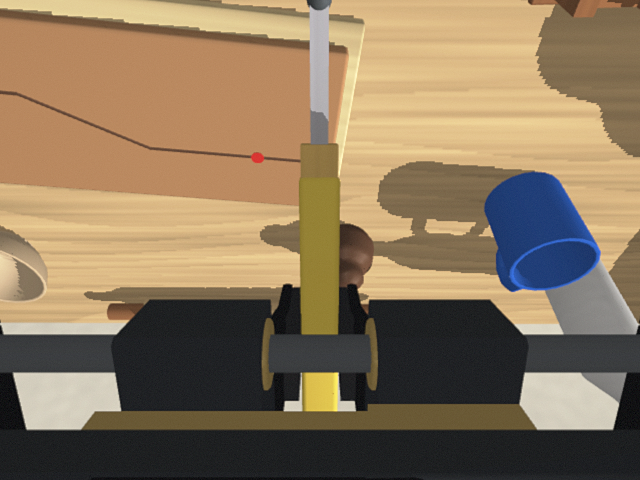

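The tool is held straight, with the ball at (319,2), as predicted (320.7,−1).

jog_arm:
  motion:
    - [[-0.0063,-0.0797,0.0383,0,0,0,1],[-0.0063,-0.0797,0.0383,0,0,0,1],[-0.0063,-0.0797,0.0383,0,0,0,1],[-0.0063,-0.0797,0.0383,0,0,0,1],[-0.0063,-0.0797,0.0383,0,0,0,1]]

```text
t: 56.95
tcp_pos: [0.6109, 0.0412, 0.1622]
tcp_rot: [0.276, -0.0, 0.961, -0.002]
force: [0.1, -0.1, -0.3]
gripper_width: 0.154
grip_force: 50.0
```

jog_arm:
  motion:
    - [[-0.0063,-0.0797,0.0383,0,0,0,1],[-0.0063,-0.0797,0.0383,0,0,0,1],[-0.0063,-0.0797,0.0383,0,0,0,1],[-0.0063,-0.0797,0.0383,0,0,0,1],[-0.0063,-0.0797,0.0383,0,0,0,1]]

```text
t: 57.58
tcp_pos: [0.6594, -0.1122, 0.1067]
tcp_rot: [0.275, 0.0, 0.961, -0.003]
force: [0.4, -0.3, -0.3]
gripper_width: 0.15
grip_force: 50.0
```

jog_arm:
  motion:
    - [[0,0,0,0,0,0,1],[0,0,0,0,0,0,1],[0,0,0,0,0,0,1],[0,0,0,0,0,0,1],[0,0,0,0,0,0,1]]

```text
t: 58.2
tcp_pos: [0.6591, -0.1097, 0.1074]
tcp_rot: [0.275, -0.001, 0.961, -0.003]
force: [0.0, -0.8, -0.4]
gripper_width: 0.157
grip_force: 50.0
```

```bash
python3 tip.py p2.png
python3 - <<'E'
from st import *
Q=dip(32)
for r in((.5557,-.1185,.034),(.5582,-.1185,.028)):
    plan([(str(r),at(r,Q),Q,1)])
c=camera("side");save(c,"side2.png",(200,400,250,500),2)
for m in nets.mark_of("tool_tip",c)[:2]: print(m["score"],m["at"],world(c,m["at"]))
E
```

```text
58.2 [ 0.6591 -0.1097  0.1074] [ 0.61  0.48 -0.6   2.06  1.06  0.22  0.72] 0.1568755004418293 [ 0.04 -0.81 -0.36]
tip pred [ 0.5523 -0.11    0.0633]
0.32 [326.8 316.9] [ 0.7521 -0.1119  0.0633] [ 0.641  -0.1108  0.1274]
pred pixel -1.2207829760138509 320.57723347007743
(0.5557, -0.1185, 0.034): 1 rows of [0.0311, -0.0206, 0.066, -0.0018, -0.0005, 0.0009]  30.3 mm/row
(0.5582, -0.1185, 0.028): 1 rows of [0.0338, -0.0205, 0.082, -0.0018, -0.0005, 0.0009]  36.4 mm/row
```

View pics/side2.png

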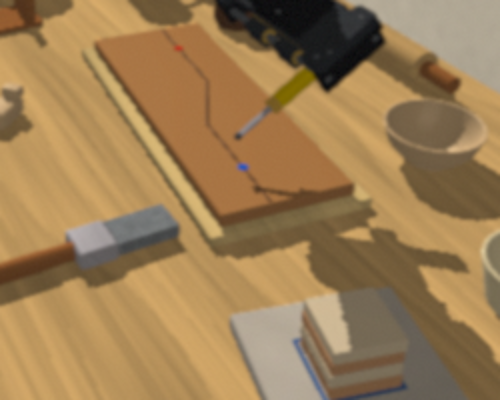

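The arm stopped short because joint 6 sits at its lower limit (0.22), so the tip-toward-robot hold won't reach. I'll raise, untilt, and turn the tool half round so the tip points away from the robot. The side view shows the pile square and the ball above the seam at (238,136).

```bash
python3 - <<'E'
from st import *
plan([("up",(.56,-.03,.24),down(90),10)])
E
```

```text
up: 10 rows of [0.0137, 0.02, -0.0397, -0.0002, 0.0177, 0.0]  18.6 mm/row
```

jog_arm:
  motion:
    - [[0.0137,0.02,-0.0397,0,0.0177,0,1],[0.0137,0.02,-0.0397,0,0.0177,0,1],[0.0137,0.02,-0.0397,0,0.0177,0,1],[0.0137,0.02,-0.0397,0,0.0177,0,1],[0.0137,0.02,-0.0397,0,0.0177,0,1]]

```text
t: 59.02
tcp_pos: [0.5998, -0.07, 0.1668]
tcp_rot: [0.138, 0.0, 0.99, -0.003]
force: [0.6, -1.0, -1.6]
gripper_width: 0.157
grip_force: 50.0
```

jog_arm:
  motion:
    - [[0.0137,0.02,-0.0397,0,0.0177,0,1],[0.0137,0.02,-0.0397,0,0.0177,0,1],[0.0137,0.02,-0.0397,0,0.0177,0,1],[0.0137,0.02,-0.0397,0,0.0177,0,1],[0.0137,0.02,-0.0397,0,0.0177,0,1]]

```text
t: 59.65
tcp_pos: [0.5599, -0.0295, 0.2402]
tcp_rot: [-0.0, 0.001, 1.0, -0.003]
force: [0.5, 0.3, -0.6]
gripper_width: 0.15
grip_force: 50.0
```

jog_arm:
  motion:
    - [[0,0,0,0,0,0.05,1],[0,0,0,0,0,0.05,1],[0,0,0,0,0,0.05,1],[0,0,0,0,0,0.05,1],[0,0,0,0,0,0.05,1]]

```text
t: 60.28
tcp_pos: [0.5602, -0.0296, 0.2396]
tcp_rot: [0.002, 0.386, 0.923, -0.003]
force: [-0.9, -0.0, -1.0]
gripper_width: 0.152
grip_force: 50.0
```

```bash
python3 - <<'E'
from st import *
s=get_state();print(s["t"],s["tcp_pos"],s["joint_pos"].round(2),rot(s["tcp_rot"]).as_matrix().round(2))
E
```

```text
60.275 [ 0.56019317 -0.02963935  0.23962966] [ 0.64  0.39 -0.87  1.75  0.33  1.15  0.45] [[-0.7   0.71  0.  ]
 [ 0.71  0.7  -0.01]
 [-0.   -0.   -1.  ]]
```

Working; joints comfortable. Continue the turn.

jog_arm:
  motion:
    - [[0,0,0,0,0,0.05,1],[0,0,0,0,0,0.05,1],[0,0,0,0,0,0.05,1],[0,0,0,0,0,0.05,1],[0,0,0,0,0,0.05,1]]

```text
t: 60.9
tcp_pos: [0.5602, -0.0296, 0.2396]
tcp_rot: [0.002, 0.709, 0.705, -0.002]
force: [-0.4, 0.3, -0.2]
gripper_width: 0.155
grip_force: 50.0
```

jog_arm:
  motion:
    - [[0,0,0,0,0,0.05,1],[0,0,0,0,0,0.05,1],[0,0,0,0,0,0.05,1],[0,0,0,0,0,0.05,1],[0,0,0,0,0,0.05,1]]

```text
t: 61.52
tcp_pos: [0.5602, -0.0295, 0.2396]
tcp_rot: [0.003, 0.925, 0.38, -0.001]
force: [-0.7, -0.4, -0.9]
gripper_width: 0.155
grip_force: 50.0
```

jog_arm:
  motion:
    - [[0,0,0,0,0,0.05,1],[0,0,0,0,0,0.05,1],[0,0,0,0,0,0.05,1],[0,0,0,0,0,0.05,1],[0,0,0,0,0,0.05,1]]

```text
t: 62.15
tcp_pos: [0.5602, -0.0295, 0.2396]
tcp_rot: [0.003, 1.0, -0.003, 0.0]
force: [-1.5, -0.4, 0.1]
gripper_width: 0.151
grip_force: 50.0
```

```bash
python3 - <<'E'
from st import *
s=get_state();print(s["t"],s["tcp_pos"],s["joint_pos"].round(2),rot(s["tcp_rot"]).as_matrix().round(2))
Q=dip(32,-90); plan([("over",at((.5557,-.1185,.08),Q),Q,10)])
E
```

```text
62.15 [ 0.56017256 -0.0294626   0.2395924 ] [ 0.3   0.3  -0.41  1.77  0.14  1.1  -1.73] [[ 1.   -0.01  0.  ]
 [-0.01 -1.   -0.01]
 [ 0.    0.01 -1.  ]]
over: 10 rows of [-0.0199, 0.0222, 0.0354, 0.0001, -0.0178, -0.0002]  18.5 mm/row
```

jog_arm:
  motion:
    - [[-0.0199,0.0222,0.0354,0.0001,-0.0178,-0.0002,1],[-0.0199,0.0222,0.0354,0.0001,-0.0178,-0.0002,1],[-0.0199,0.0222,0.0354,0.0001,-0.0178,-0.0002,1],[-0.0199,0.0222,0.0354,0.0001,-0.0178,-0.0002,1],[-0.0199,0.0222,0.0354,0.0001,-0.0178,-0.0002,1]]

```text
t: 62.78
tcp_pos: [0.5122, -0.0751, 0.173]
tcp_rot: [0.002, 0.99, 0.001, -0.141]
force: [-0.0, -0.5, -2.2]
gripper_width: 0.159
grip_force: 50.0
```

jog_arm:
  motion:
    - [[-0.0199,0.0222,0.0354,0.0001,-0.0178,-0.0002,1],[-0.0199,0.0222,0.0354,0.0001,-0.0178,-0.0002,1],[-0.0199,0.0222,0.0354,0.0001,-0.0178,-0.0002,1],[-0.0199,0.0222,0.0354,0.0001,-0.0178,-0.0002,1],[-0.0199,0.0222,0.0354,0.0001,-0.0178,-0.0002,1]]

```text
t: 63.4
tcp_pos: [0.4487, -0.1197, 0.1237]
tcp_rot: [0.001, 0.961, 0.002, -0.277]
force: [-0.7, -0.5, -0.7]
gripper_width: 0.157
grip_force: 50.0
```

jog_arm:
  motion:
    - [[0,0,0,0,0,0,1],[0,0,0,0,0,0,1],[0,0,0,0,0,0,1],[0,0,0,0,0,0,1],[0,0,0,0,0,0,1]]

```text
t: 64.03
tcp_pos: [0.4497, -0.1189, 0.1245]
tcp_rot: [0.001, 0.961, 0.002, -0.275]
force: [-0.1, -0.4, -0.1]
gripper_width: 0.16
grip_force: 50.0
```

```bash
python3 tip.py p3.png
python3 - <<'E'
from st import *
Q=dip(32,-90)
for r in((.5557,-.1185,.060),(.5557,-.1185,.036)):
    plan([(str(r),at(r,Q),Q,5)])
print(rot(get_state()["tcp_rot"]).as_matrix().round(3))
E
```

```text
64.025 [ 0.4497 -0.1189  0.1245] [ 0.35  0.57 -0.32  1.77  0.19  1.4  -1.62] 0.15960972744495738 [-0.1  -0.37 -0.08]
tip pred [ 0.5564 -0.1185  0.0802]
pred pixel -3.7063526592287417 317.8450316073807
(0.5557, -0.1185, 0.06): 5 rows of [0.005, -0.0003, 0.0087, 0.0002, -0.0, 0.0002]  4.0 mm/row
(0.5557, -0.1185, 0.036): 5 rows of [0.0114, -0.0003, 0.0188, 0.0002, -0.0, 0.0002]  8.8 mm/row
[[ 0.848  0.004 -0.53 ]
 [ 0.003 -1.    -0.003]
 [-0.53   0.001 -0.848]]
```

jog_arm:
  motion:
    - [[0.0114,-0.0003,0.0188,0.0002,0,0.0002,1],[0.0114,-0.0003,0.0188,0.0002,0,0.0002,1],[0.0114,-0.0003,0.0188,0.0002,0,0.0002,1],[0.0114,-0.0003,0.0188,0.0002,0,0.0002,1],[0.0114,-0.0003,0.0188,0.0002,0,0.0002,1]]

```text
t: 64.75
tcp_pos: [0.4488, -0.1185, 0.0795]
tcp_rot: [0.0, 0.961, -0.0, -0.276]
force: [0.3, -0.3, -0.2]
gripper_width: 0.151
grip_force: 50.0
```

jog_arm:
  motion:
    - [[0,0,0,0,0,0,1],[0,0,0,0,0,0,1],[0,0,0,0,0,0,1],[0,0,0,0,0,0,1],[0,0,0,0,0,0,1]]

```text
t: 65.38
tcp_pos: [0.449, -0.1185, 0.0804]
tcp_rot: [0.0, 0.961, -0.0, -0.276]
force: [-0.1, -0.8, -0.9]
gripper_width: 0.153
grip_force: 50.0
```

```bash
python3 tip.py p4.png
cat > tipcam.py <<'E'
from st import *
import sys
s=get_state(); t=s["tcp_pos"]+rot(s["tcp_rot"]).as_matrix()@TIP
out=[]
for n in("side","top"):
    c=camera(n); f=foc(c); 
    def px(t):
        v=Rm(c).T@(np.array(t)-np.array(c["eye"])); return c["cy"]-v[1]/-v[2]*f, c["cx"]+v[0]/-v[2]*f
    print(n,"pred px",np.round(px(t),1),"blue px",np.round(px((.5557,-.1185,.028)),1))
    for m in nets.mark_of("tool_tip",c)[:2]: print(m["score"],np.round(m["at"],1))
    r,k=map(int,px(t)); im=c["frame"][max(r-40,0):r+40,k-40:k+40,::-1]; out.append(cv2.resize(im,(400,400),interpolation=cv2.INTER_NEAREST))
cv2.imwrite("pics/"+sys.argv[1],np.hstack(out))
E
python3 tipcam.py tc1.png
```

```text
65.375 [ 0.449  -0.1185  0.0804] [ 0.35  0.62 -0.31  1.79  0.21  1.32 -1.64] 0.15264569350367507 [-0.11 -0.79 -0.94]
tip pred [ 0.5558 -0.1186  0.0361]
pred pixel -3.892618867153658 317.7919283926846
side pred px [280.3 371.1] blue px [283.5 370.9]
0.58 [214.  250.8]
0.41 [260.8 251.1]
top pred px [222.2 383.2] blue px [222.6 382.7]
```

View pics/tc1.png

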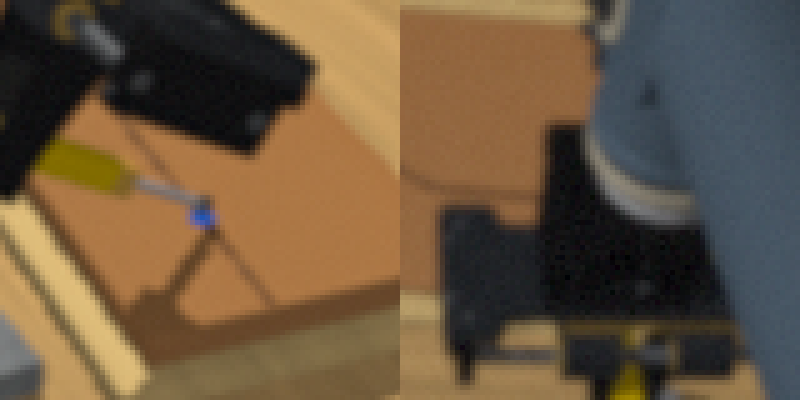

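In the side crop the ball is at (203,205), right above the blue dot at (203,217), as predicted. Now a slow touchdown.

jog_arm:
  motion:
    - [[0.001,0.001,0.0041,0,0,0,1],[0.001,0.001,0.0041,0,0,0,1],[0.001,0.001,0.0041,0,0,0,1],[0.001,0.001,0.0041,0,0,0,1],[0.001,0.001,0.0041,0,0,0,1]]

```text
t: 66.3
tcp_pos: [0.4461, -0.1205, 0.0722]
tcp_rot: [0.0, 0.961, -0.0, -0.276]
force: [-1.1, 0.6, 1.4]
gripper_width: 0.148
grip_force: 50.0
```

jog_arm:
  motion:
    - [[0,0,0,0,0,0,1],[0,0,0,0,0,0,1],[0,0,0,0,0,0,1],[0,0,0,0,0,0,1],[0,0,0,0,0,0,1]]

```text
t: 66.92
tcp_pos: [0.4463, -0.1205, 0.0722]
tcp_rot: [0.0, 0.961, -0.0, -0.276]
force: [-1.1, 0.7, 0.0]
gripper_width: 0.156
grip_force: 50.0
```

```bash
python3 tip.py p5.png
python3 tipcam.py tc2.png; python3 - <<'E'
from st import *
Q=dip(32,-90)
plan([("s1",at((.5626,-.0287,.028),Q),Q,30),("s2",at((.6115,.0562,.028),Q),Q,30),("s3",at((.6211,.1483,.028),Q),Q,30)])
E
```

```text
66.925 [ 0.4463 -0.1205  0.0722] [ 0.35  0.63 -0.31  1.8   0.21  1.3  -1.64] 0.15594749795644788 [-1.12  0.67  0.05]
tip pred [ 0.553  -0.1206  0.0279]
pred pixel -3.8153640562797477 317.92470152879235
side pred px [284.4 370.3] blue px [283.5 370.9]
0.55 [284.3 372.6]
top pred px [223.7 383.5] blue px [222.6 382.7]
0.31 [243.5 481. ]
s1: 30 rows of [0.0007, -0.0077, -0.0004, 0.0, 0.0, -0.0]  3.1 mm/row
s2: 30 rows of [0.0034, -0.007, -0.0022, 0.0, 0.0, -0.0]  3.2 mm/row
s3: 30 rows of [0.0007, -0.0077, -0.0004, 0.0, 0.0, -0.0]  3.1 mm/row
```

View pics/tc2.png

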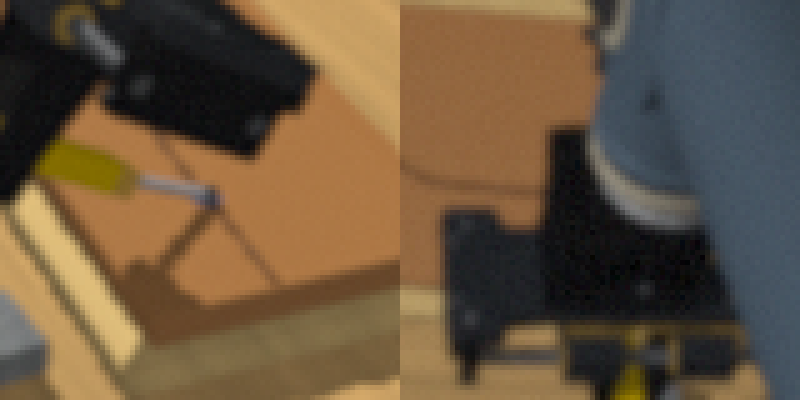

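The ball sits on the blue dot in contact, at (211,200), with the blade slightly bent. Running the first piece.

jog_arm:
  motion:
    - [[0.00066,-0.0076,-0.00041,0,0,0,1],[0.00066,-0.0076,-0.00041,0,0,0,1],[0.00066,-0.0076,-0.00041,0,0,0,1],[0.00066,-0.0076,-0.00041,0,0,0,1],[0.00066,-0.0076,-0.00041,0,0,0,1]]

```text
t: 67.85
tcp_pos: [0.4479, -0.105, 0.0722]
tcp_rot: [0.0, 0.961, -0.0, -0.276]
force: [-0.1, -1.0, 0.6]
gripper_width: 0.154
grip_force: 50.0
```

jog_arm:
  motion:
    - [[0.00066,-0.0076,-0.00041,0,0,0,1],[0.00066,-0.0076,-0.00041,0,0,0,1],[0.00066,-0.0076,-0.00041,0,0,0,1],[0.00066,-0.0076,-0.00041,0,0,0,1],[0.00066,-0.0076,-0.00041,0,0,0,1]]

```text
t: 68.47
tcp_pos: [0.4494, -0.0899, 0.0722]
tcp_rot: [0.0, 0.961, -0.0, -0.276]
force: [0.6, -0.0, 0.9]
gripper_width: 0.154
grip_force: 50.0
```

jog_arm:
  motion:
    - [[0.00066,-0.0076,-0.00041,0,0,0,1],[0.00066,-0.0076,-0.00041,0,0,0,1],[0.00066,-0.0076,-0.00041,0,0,0,1],[0.00066,-0.0076,-0.00041,0,0,0,1],[0.00066,-0.0076,-0.00041,0,0,0,1]]

```text
t: 69.1
tcp_pos: [0.451, -0.0747, 0.0722]
tcp_rot: [0.0, 0.961, -0.0, -0.276]
force: [0.3, -0.0, 0.7]
gripper_width: 0.154
grip_force: 50.0
```

```bash
python3 tip.py p6.png
python3 tipcam.py tc3.png; cat > seg.py <<'E'
from st import *
import sys
Q=dip(32,-90); x,y,n=float(sys.argv[1])/1000,float(sys.argv[2])/1000,int(sys.argv[3])
s=get_state(); p=s["tcp_pos"]; d=(at((x,y,.028),Q)-p); r=rot(s["tcp_rot"])
print("per row",(r.inv().apply(d)/.4/n).round(5),"turn",((r.inv()*Q).as_rotvec()/np.pi/n).round(5))
E
python3 seg.py 562.6 -28.7 15
```

```text
69.1 [ 0.451  -0.0747  0.0722] [ 0.29  0.63 -0.33  1.81  0.18  1.3  -1.71] 0.1540483100903102 [ 0.27 -0.01  0.67]
tip pred [ 0.5577 -0.0747  0.0279]
pred pixel -3.854451885374459 317.8256523601389
side pred px [272.6 360.8] blue px [283.5 370.9]
0.36 [271.9 363.4]
0.36 [284.9 374.1]
top pred px [221.9 365.8] blue px [222.6 382.7]
per row [ 0.00067 -0.00765 -0.00045] turn [-0. -0. -0.]
```

Tracking is excellent (height 0.0722 steady). Continue to the first bend and along the second piece.

jog_arm:
  motion:
    - [[0.00067,-0.00765,-0.00043,0,0,0,1],[0.00067,-0.00765,-0.00043,0,0,0,1],[0.00067,-0.00765,-0.00043,0,0,0,1],[0.00067,-0.00765,-0.00043,0,0,0,1],[0.00067,-0.00765,-0.00043,0,0,0,1]]

```text
t: 70.03
tcp_pos: [0.4526, -0.0594, 0.0722]
tcp_rot: [0.0, 0.961, -0.0, -0.276]
force: [-0.2, -0.8, 0.8]
gripper_width: 0.156
grip_force: 50.0
```

jog_arm:
  motion:
    - [[0.00067,-0.00765,-0.00043,0,0,0,1],[0.00067,-0.00765,-0.00043,0,0,0,1],[0.00067,-0.00765,-0.00043,0,0,0,1],[0.00067,-0.00765,-0.00043,0,0,0,1],[0.00067,-0.00765,-0.00043,0,0,0,1]]

```text
t: 70.65
tcp_pos: [0.4542, -0.0441, 0.0722]
tcp_rot: [0.0, 0.961, -0.0, -0.276]
force: [-0.6, -0.9, 0.9]
gripper_width: 0.151
grip_force: 50.0
```

jog_arm:
  motion:
    - [[0.00067,-0.00765,-0.00043,0,0,0,1],[0.00067,-0.00765,-0.00043,0,0,0,1],[0.00067,-0.00765,-0.00043,0,0,0,1],[0.00067,-0.00765,-0.00043,0,0,0,1],[0.00067,-0.00765,-0.00043,0,0,0,1]]

```text
t: 71.28
tcp_pos: [0.4558, -0.0288, 0.0722]
tcp_rot: [0.0, 0.961, -0.0, -0.276]
force: [-0.2, -0.4, -1.0]
gripper_width: 0.156
grip_force: 50.0
```

```bash
python3 tip.py p7.png; python3 seg.py 611.5 56.2 30
```

```text
71.275 [ 0.4558 -0.0288  0.0722] [ 0.23  0.64 -0.36  1.8   0.15  1.3  -1.77] 0.15579988543219 [-0.19 -0.42 -1.04]
tip pred [ 0.5625 -0.0289  0.0279]
pred pixel -3.7996730904959577 317.87381482636624
per row [ 0.00345 -0.00705 -0.00216] turn [-0. -0.  0.]
```

jog_arm:
  motion:
    - [[0.00345,-0.00705,-0.00216,0,0,0,1],[0.00345,-0.00705,-0.00216,0,0,0,1],[0.00345,-0.00705,-0.00216,0,0,0,1],[0.00345,-0.00705,-0.00216,0,0,0,1],[0.00345,-0.00705,-0.00216,0,0,0,1]]

```text
t: 72.0
tcp_pos: [0.464, -0.0147, 0.0722]
tcp_rot: [0.0, 0.961, -0.0, -0.276]
force: [-0.0, -0.8, 0.4]
gripper_width: 0.154
grip_force: 50.0
```

jog_arm:
  motion:
    - [[0.00345,-0.00705,-0.00216,0,0,0,1],[0.00345,-0.00705,-0.00216,0,0,0,1],[0.00345,-0.00705,-0.00216,0,0,0,1],[0.00345,-0.00705,-0.00216,0,0,0,1],[0.00345,-0.00705,-0.00216,0,0,0,1]]

```text
t: 72.62
tcp_pos: [0.4721, -0.0006, 0.0722]
tcp_rot: [0.0, 0.961, -0.0, -0.276]
force: [-0.3, 0.0, -0.0]
gripper_width: 0.154
grip_force: 50.0
```

jog_arm:
  motion:
    - [[0.00345,-0.00705,-0.00216,0,0,0,1],[0.00345,-0.00705,-0.00216,0,0,0,1],[0.00345,-0.00705,-0.00216,0,0,0,1],[0.00345,-0.00705,-0.00216,0,0,0,1],[0.00345,-0.00705,-0.00216,0,0,0,1]]

```text
t: 73.25
tcp_pos: [0.4803, 0.0135, 0.0722]
tcp_rot: [0.0, 0.961, -0.0, -0.276]
force: [-0.4, -0.3, 1.5]
gripper_width: 0.153
grip_force: 50.0
```

```bash
python3 tipcam.py tc4.png; python3 seg.py 611.5 56.2 15
```

```text
side pred px [250.8 352.2] blue px [283.5 370.9]
0.46 [251.8 353.9]
top pred px [210.9 332.4] blue px [222.6 382.7]
per row [ 0.00341 -0.0071  -0.00215] turn [-0.e+00 -2.e-05 -0.e+00]
```

View pics/tc4.png

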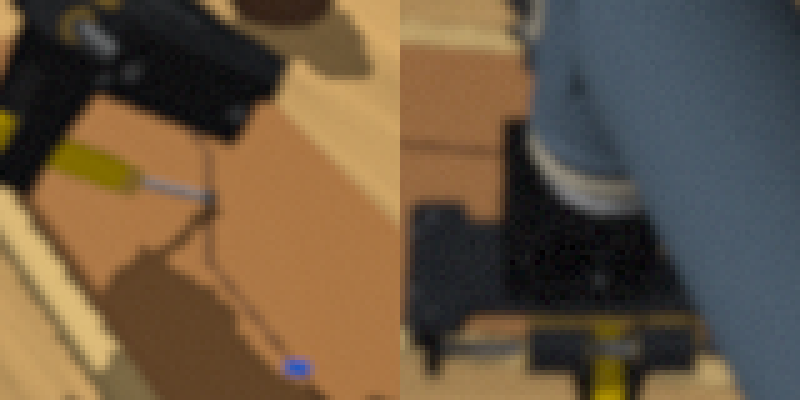

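The ball stays on the joint line in contact, at (210,200), with the line at col ~208.

jog_arm:
  motion:
    - [[0.00342,-0.0071,-0.00214,0,0,0,1],[0.00342,-0.0071,-0.00214,0,0,0,1],[0.00342,-0.0071,-0.00214,0,0,0,1],[0.00342,-0.0071,-0.00214,0,0,0,1],[0.00342,-0.0071,-0.00214,0,0,0,1]]

```text
t: 74.08
tcp_pos: [0.4883, 0.0277, 0.0722]
tcp_rot: [0.0, 0.961, -0.0, -0.276]
force: [-0.0, -0.5, -0.2]
gripper_width: 0.155
grip_force: 50.0
```

jog_arm:
  motion:
    - [[0.00342,-0.0071,-0.00214,0,0,0,1],[0.00342,-0.0071,-0.00214,0,0,0,1],[0.00342,-0.0071,-0.00214,0,0,0,1],[0.00342,-0.0071,-0.00214,0,0,0,1],[0.00342,-0.0071,-0.00214,0,0,0,1]]

```text
t: 74.7
tcp_pos: [0.4965, 0.0418, 0.0722]
tcp_rot: [0.0, 0.961, -0.0, -0.276]
force: [-0.7, -0.3, 1.3]
gripper_width: 0.152
grip_force: 50.0
```

jog_arm:
  motion:
    - [[0.00342,-0.0071,-0.00214,0,0,0,1],[0.00342,-0.0071,-0.00214,0,0,0,1],[0.00342,-0.0071,-0.00214,0,0,0,1],[0.00342,-0.0071,-0.00214,0,0,0,1],[0.00342,-0.0071,-0.00214,0,0,0,1]]

```text
t: 75.32
tcp_pos: [0.5045, 0.0561, 0.0722]
tcp_rot: [0.0, 0.961, -0.0, -0.276]
force: [0.7, -1.2, 0.7]
gripper_width: 0.155
grip_force: 50.0
```

```bash
python3 tip.py p8.png; python3 seg.py 621.1 148.8 30
```

```text
75.325 [0.5045 0.0561 0.0722] [ 0.11  0.71 -0.38  1.67  0.11  1.35 -1.88] 0.15470484231367657 [ 0.7  -1.17  0.66]
tip pred [0.6112 0.056  0.0279]
pred pixel -3.7826165905686935 317.86802554638905
per row [ 0.00067 -0.00769 -0.00043] turn [-0.e+00 -1.e-05  0.e+00]
```

jog_arm:
  motion:
    - [[0.00067,-0.0077,-0.00043,0,0,0,1],[0.00067,-0.0077,-0.00043,0,0,0,1],[0.00067,-0.0077,-0.00043,0,0,0,1],[0.00067,-0.0077,-0.00043,0,0,0,1],[0.00067,-0.0077,-0.00043,0,0,0,1]]

```text
t: 76.05
tcp_pos: [0.506, 0.0715, 0.0722]
tcp_rot: [0.0, 0.961, -0.0, -0.276]
force: [0.7, -0.1, 0.7]
gripper_width: 0.152
grip_force: 50.0
```

jog_arm:
  motion:
    - [[0.00067,-0.0077,-0.00043,0,0,0,1],[0.00067,-0.0077,-0.00043,0,0,0,1],[0.00067,-0.0077,-0.00043,0,0,0,1],[0.00067,-0.0077,-0.00043,0,0,0,1],[0.00067,-0.0077,-0.00043,0,0,0,1]]

```text
t: 76.68
tcp_pos: [0.5076, 0.0869, 0.0722]
tcp_rot: [0.0, 0.961, -0.0, -0.276]
force: [-0.3, -1.4, 0.3]
gripper_width: 0.155
grip_force: 50.0
```

jog_arm:
  motion:
    - [[0.00067,-0.0077,-0.00043,0,0,0,1],[0.00067,-0.0077,-0.00043,0,0,0,1],[0.00067,-0.0077,-0.00043,0,0,0,1],[0.00067,-0.0077,-0.00043,0,0,0,1],[0.00067,-0.0077,-0.00043,0,0,0,1]]

```text
t: 77.3
tcp_pos: [0.5092, 0.1023, 0.0722]
tcp_rot: [0.0, 0.961, -0.0, -0.276]
force: [-0.5, -0.4, -0.0]
gripper_width: 0.155
grip_force: 50.0
```

jog_arm:
  motion:
    - [[0.00067,-0.0077,-0.00043,0,0,0,1],[0.00067,-0.0077,-0.00043,0,0,0,1],[0.00067,-0.0077,-0.00043,0,0,0,1],[0.00067,-0.0077,-0.00043,0,0,0,1],[0.00067,-0.0077,-0.00043,0,0,0,1]]

```text
t: 77.92
tcp_pos: [0.5108, 0.1177, 0.0722]
tcp_rot: [0.0, 0.961, -0.0, -0.276]
force: [-0.0, -1.1, 0.9]
gripper_width: 0.156
grip_force: 50.0
```

jog_arm:
  motion:
    - [[0.00067,-0.0077,-0.00043,0,0,0,1],[0.00067,-0.0077,-0.00043,0,0,0,1],[0.00067,-0.0077,-0.00043,0,0,0,1],[0.00067,-0.0077,-0.00043,0,0,0,1],[0.00067,-0.0077,-0.00043,0,0,0,1]]

```text
t: 78.55
tcp_pos: [0.5124, 0.1331, 0.0723]
tcp_rot: [0.0, 0.961, -0.0, -0.276]
force: [-0.4, -0.7, 0.2]
gripper_width: 0.152
grip_force: 50.0
```

jog_arm:
  motion:
    - [[0.00067,-0.0077,-0.00043,0,0,0,1],[0.00067,-0.0077,-0.00043,0,0,0,1],[0.00067,-0.0077,-0.00043,0,0,0,1],[0.00067,-0.0077,-0.00043,0,0,0,1],[0.00067,-0.0077,-0.00043,0,0,0,1]]

```text
t: 79.18
tcp_pos: [0.514, 0.1485, 0.0723]
tcp_rot: [0.0, 0.961, -0.0, -0.276]
force: [0.4, -0.3, 0.6]
gripper_width: 0.153
grip_force: 50.0
```

```bash
python3 tip.py p9.png; python3 - <<'E'
from st import *
s=get_state();r=rot(s["tcp_rot"])
print("lift 10mm",(r.inv().apply([0,0,.01])/.4).round(4))
t=s["tcp_pos"]+np.array([0,0,.03])
c=camera("side")
f=foc(c)
print(nets.mark_of("tool_tip",c)[:1])
E
```

```text
79.175 [0.514  0.1485 0.0723] [-0.01  0.74 -0.41  1.61  0.07  1.36 -1.99] 0.15264277175992072 [ 0.35 -0.34  0.62]
tip pred [0.6208 0.1484 0.028 ]
pred pixel -3.81301324504156 317.9435358312182
lift 10mm [-0.0132 -0.     -0.0212]
[{'at': [224.2, 341.1], 'score': 0.45}]
```

The pass reached and went 2 mm beyond the red dot. Lift gently.

jog_arm:
  motion:
    - [[-0.003,0,-0.0048,0,0,0,1],[-0.006,0,-0.0095,0,0,0,1],[-0.0132,0,-0.0212,0,0,0,1],[-0.026,0,-0.042,0,0,0,1],[-0.026,0,-0.042,0,0,0,1]]

```text
t: 80.0
tcp_pos: [0.5144, 0.1485, 0.1304]
tcp_rot: [-0.0, 0.961, -0.0, -0.275]
force: [0.4, 0.1, -0.9]
gripper_width: 0.15
grip_force: 50.0
```

```bash
python3 - <<'E'
from st import *
plan([("up",(.50,.17,.24),down(-90),10)])
E
```

```text
up: 10 rows of [-0.0118, -0.0054, -0.0254, -0.0, 0.0178, -0.0]  11.4 mm/row
```

jog_arm:
  motion:
    - [[-0.0118,-0.0054,-0.0254,0,0.0178,0,1],[-0.0118,-0.0054,-0.0254,0,0.0178,0,1],[-0.0118,-0.0054,-0.0254,0,0.0178,0,1],[-0.0118,-0.0054,-0.0254,0,0.0178,0,1],[-0.0118,-0.0054,-0.0254,0,0.0178,0,1]]

```text
t: 80.62
tcp_pos: [0.5149, 0.1595, 0.1863]
tcp_rot: [0.0, 0.991, -0.0, -0.137]
force: [-0.0, 0.0, -0.3]
gripper_width: 0.154
grip_force: 50.0
```

jog_arm:
  motion:
    - [[-0.0118,-0.0054,-0.0254,0,0.0178,0,1],[-0.0118,-0.0054,-0.0254,0,0.0178,0,1],[-0.0118,-0.0054,-0.0254,0,0.0178,0,1],[-0.0118,-0.0054,-0.0254,0,0.0178,0,1],[-0.0118,-0.0054,-0.0254,0,0.0178,0,1]]

```text
t: 81.25
tcp_pos: [0.4998, 0.1703, 0.2401]
tcp_rot: [0.0, 1.0, -0.0, 0.002]
force: [0.2, 0.7, -0.7]
gripper_width: 0.16
grip_force: 50.0
```

jog_arm:
  motion:
    - [[0,0,0,0,0,-0.05,1],[0,0,0,0,0,-0.05,1],[0,0,0,0,0,-0.05,1],[0,0,0,0,0,-0.05,1],[0,0,0,0,0,-0.05,1]]

```text
t: 81.88
tcp_pos: [0.4998, 0.1701, 0.2396]
tcp_rot: [0.001, 0.923, 0.385, 0.001]
force: [0.0, -0.1, -1.0]
gripper_width: 0.154
grip_force: 50.0
```

jog_arm:
  motion:
    - [[0,0,0,0,0,-0.05,1],[0,0,0,0,0,-0.05,1],[0,0,0,0,0,-0.05,1],[0,0,0,0,0,-0.05,1],[0,0,0,0,0,-0.05,1]]

```text
t: 82.5
tcp_pos: [0.4998, 0.1701, 0.2396]
tcp_rot: [0.001, 0.705, 0.709, 0.0]
force: [-0.5, 0.1, -0.9]
gripper_width: 0.154
grip_force: 50.0
```

jog_arm:
  motion:
    - [[0,0,0,0,0,-0.05,1],[0,0,0,0,0,-0.05,1],[0,0,0,0,0,-0.05,1],[0,0,0,0,0,-0.05,1],[0,0,0,0,0,-0.05,1]]

```text
t: 83.12
tcp_pos: [0.4999, 0.17, 0.2395]
tcp_rot: [0.001, 0.381, 0.925, -0.0]
force: [0.1, -0.5, 0.0]
gripper_width: 0.153
grip_force: 50.0
```

jog_arm:
  motion:
    - [[0,0,0,0,0,-0.05,1],[0,0,0,0,0,-0.05,1],[0,0,0,0,0,-0.05,1],[0,0,0,0,0,-0.05,1],[0,0,0,0,0,-0.05,1]]

```text
t: 83.75
tcp_pos: [0.4999, 0.1699, 0.2395]
tcp_rot: [0.001, -0.002, 1.0, -0.001]
force: [0.8, 0.2, 0.3]
gripper_width: 0.155
grip_force: 50.0
```

```bash
python3 - <<'E'
from st import *
s=get_state();print(s["t"],s["tcp_pos"],s["joint_pos"].round(2),rot(s["tcp_rot"]).as_matrix().round(3))
plan([("a",(.454,.3766,.16),down(89.26),10)])
E
```

```text
83.75 [0.49991829 0.16985192 0.23947278] [ 0.42  0.39 -1.06  1.82  0.38  1.15  0.81] [[-1.    -0.004  0.002]
 [-0.004  1.    -0.002]
 [-0.002 -0.002 -1.   ]]
a: 10 rows of [0.0117, 0.0516, 0.0198, -0.0001, 0.0001, 0.0006]  22.6 mm/row
```

jog_arm:
  motion:
    - [[0.0117,0.0516,0.0198,-0.0001,0.0001,0.0006,1],[0.0117,0.0516,0.0198,-0.0001,0.0001,0.0006,1],[0.0117,0.0516,0.0198,-0.0001,0.0001,0.0006,1],[0.0117,0.0516,0.0198,-0.0001,0.0001,0.0006,1],[0.0117,0.0516,0.0198,-0.0001,0.0001,0.0006,1]]

```text
t: 84.38
tcp_pos: [0.4771, 0.2737, 0.1997]
tcp_rot: [0.0, 0.005, 1.0, 0.0]
force: [-0.1, 0.3, -0.4]
gripper_width: 0.15
grip_force: 50.0
```

jog_arm:
  motion:
    - [[0.0117,0.0516,0.0198,-0.0001,0.0001,0.0006,1],[0.0117,0.0516,0.0198,-0.0001,0.0001,0.0006,1],[0.0117,0.0516,0.0198,-0.0001,0.0001,0.0006,1],[0.0117,0.0516,0.0198,-0.0001,0.0001,0.0006,1],[0.0117,0.0516,0.0198,-0.0001,0.0001,0.0006,1]]

```text
t: 85.0
tcp_pos: [0.4552, 0.3773, 0.1603]
tcp_rot: [-0.0, 0.01, 1.0, 0.001]
force: [-0.4, -0.8, -0.1]
gripper_width: 0.154
grip_force: 50.0
```

jog_arm:
  motion:
    - [[0,0,0,0,0,0,1],[0,0,0,0,0,0,1],[0,0,0,0,0,0,1],[0,0,0,0,0,0,1],[0,0,0,0,0,0,1]]

```text
t: 85.62
tcp_pos: [0.4553, 0.3764, 0.1594]
tcp_rot: [-0.001, 0.01, 1.0, 0.001]
force: [-0.0, 0.9, 0.1]
gripper_width: 0.154
grip_force: 50.0
```

```bash
python3 - <<'E'
from st import *
s=get_state();print(s["t"],s["tcp_pos"],s["joint_pos"].round(2))
plan([("a",(.454,.3766,.0284),down(89.26),8)])
c=camera("top"); print(rects(c,.058,.07,(.43,.56,-.44,-.3),.064))
c=camera("wrist");save(c,"r1.png")
for m in nets.mark_of("tool_tip",c)[:1]: print(m,s["tcp_pos"]+rot(s["tcp_rot"]).as_matrix()@TIP,world(c,m["at"],.179))
E
```

```text
85.625 [0.45530342 0.37641546 0.15939522] [-0.08  0.57 -0.95  1.77  0.52  1.07  0.34]
a: 8 rows of [0.0004, -0.0, 0.0409, 0.0001, -0.0001, -0.0003]  16.4 mm/row
[(497.8, -370.1, 61.9, 60.3, -13.2, 65.4, array([181., 163., 136.]))]
```

jog_arm:
  motion:
    - [[0.0032,0,0.06,0,0,-0.0024,1],[0,0,0.08,0,0,0,1],[0,0,0.07,0,0,0,1],[0,0,0.05,0,0,0,1],[0,0,0,0,0,0,1]]

```text
t: 86.4
tcp_pos: [0.4529, 0.3765, 0.054]
tcp_rot: [-0.002, 0.006, 1.0, 0.001]
force: [-0.3, 0.7, -0.6]
gripper_width: 0.156
grip_force: 50.0
```

```bash
python3 - <<'E'
from st import *
s=get_state();print(s["t"],s["tcp_pos"])
plan([("a",(.454,.3766,.0284),down(89.26),5)])
E
```

```text
86.4 [0.45288163 0.37651962 0.0540126 ]
a: 5 rows of [-0.0006, 0.0, 0.0128, 0.0001, -0.0003, 0.0001]  5.1 mm/row
```

jog_arm:
  motion:
    - [[-0.0006,0,0.0128,0.0001,-0.0003,0.0001,1],[-0.0006,0,0.0128,0.0001,-0.0003,0.0001,1],[-0.0006,0,0.0128,0.0001,-0.0003,0.0001,1],[-0.0006,0,0.0128,0.0001,-0.0003,0.0001,1],[-0.0006,0,0.0125,0.0001,-0.0003,0.0001,1]]

```text
t: 87.02
tcp_pos: [0.4547, 0.3772, 0.0295]
tcp_rot: [0.001, 0.007, 1.0, 0.001]
force: [-0.4, 0.1, -0.6]
gripper_width: 0.155
grip_force: 50.0
```

jog_arm:
  motion:
    - [[0,0,0,0,0,0,1],[0,0,0,0,0,0,1],[0,0,0,0,0,0,1],[0,0,0,0,0,0,1],[0,0,0,0,0,0,1]]

```text
t: 87.65
tcp_pos: [0.4547, 0.3772, 0.0299]
tcp_rot: [0.001, 0.007, 1.0, 0.001]
force: [0.3, -0.6, -0.6]
gripper_width: 0.154
grip_force: 50.0
```

```bash
python3 - <<'E'
from st import *
s=get_state();print(s["t"],s["tcp_pos"],s["force"])
plan([("a",(.454,.3766,.0282),down(89.26),1)])
E
```

```text
87.65 [0.45472374 0.37720899 0.02988668] [ 0.3176744  -0.64278091 -0.62288709]
a: 1 rows of [0.0018, -0.0016, 0.0042, 0.0004, 0.0007, -0.0001]  1.9 mm/row
```

jog_arm:
  motion:
    - [[0.0018,-0.0016,0.0015,0.0004,0.0006,0,1],[0,0,0.0015,0,0,0,1],[0,0,0.001,0,0,0,1],[0,0,0,0,0,0,1],[0,0,0,0,0,0,1]]

```text
t: 88.28
tcp_pos: [0.4539, 0.3766, 0.0282]
tcp_rot: [0.0, 0.007, 1.0, -0.0]
force: [1.5, -0.1, -0.7]
gripper_width: 0.154
grip_force: 50.0
```

jog_arm:
  motion:
    - [[0,0,0,0,0,0,0],[0,0,0,0,0,0,0],[0,0,0,0,0,0,0],[0,0,0,0,0,0,0],[0,0,0,0,0,0,0]]

```text
t: 88.9
tcp_pos: [0.454, 0.3766, 0.0282]
tcp_rot: [0.0, 0.007, 1.0, -0.0]
force: [-0.1, 0.6, 0.0]
gripper_width: 0.635
grip_force: 0.0
```

jog_arm:
  motion:
    - [[0,0,0,0,0,0,0],[0,0,0,0,0,0,0],[0,0,0,0,0,0,0],[0,0,-0.02,0,0,0,0],[0,0,-0.05,0,0,0,0]]

```text
t: 89.52
tcp_pos: [0.4536, 0.3762, 0.0566]
tcp_rot: [-0.0, 0.007, 1.0, -0.001]
force: [0.1, -0.9, 1.3]
gripper_width: 0.995
grip_force: 0.0
```

jog_arm:
  motion:
    - [[0,0,-0.06,0,0,0,0],[0,0,-0.07,0,0,0,0],[0,0,-0.07,0,0,0,0],[0,0,0,0,0,0,0],[0,0,0,0,0,0,0]]

```text
t: 90.15
tcp_pos: [0.4539, 0.3762, 0.1363]
tcp_rot: [0.0, 0.007, 1.0, -0.0]
force: [0.2, -0.3, 0.2]
gripper_width: 0.999
grip_force: 0.0
```

```bash
python3 tool.py r2.png; python3 - <<'E'
from h import *
c=camera("top"); print(rects(c,.058,.07,(.43,.56,-.44,-.3),.064), rects(c,.0345,.05,(.45,.75,-.2,.25),.04))
s=camera("side")
a=c["frame"][60:360,60:560,::-1]; b=cv2.resize(s["frame"][150:450,80:580,::-1],(400,240))
save(s,"fside.png",(150,450,180,520),2); 
p=cv2.imread("pics/r2.png")
cv2.imwrite("pics/fin.png",np.hstack([cv2.resize(p,(400,300)),cv2.resize(s["frame"][150:450,150:550,::-1],(400,300))]))
E
```

```text
[0.45386733 0.37616858 0.13632992] [-0.1   0.6  -0.93  1.79  0.55  1.04  0.32]
tool_tip 0.98 [ 55.4 322.1] [340.6 378.9  47. ]
seam_tool 0.59 [248.3 318.9] [454.6 375.5  47. ]
rest_seat 0.67 [238.2 320.6] [447.9 376.7  47. ]
rest 0.78 [224.6 322.3] [450.7 378.1   0. ]
rest 0.78 [ 18.8 139.9] [310.4 260.3   0. ]
rest 0.6 [240.8 320. ] [463.3 376.2   0. ]
3904 [0.05284988 0.05409082 0.05523869]
handle ((447.95269775390625, 376.7460021972656), (13.052034378051758, 127.06238555908203), 89.37480926513672) 3895
[(497.4, -370.1, 61.8, 61.0, -13.3, 65.4, array([181., 163., 136.]))] []
```

View pics/fin.png

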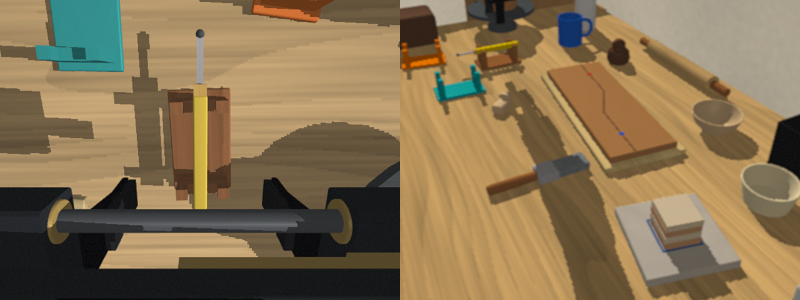

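The tool is back in its rest as it was: handle (448.0, 376.7) mm now against (448.6, 376.2) mm before. The pile is square on the blue mark and the slab is clear. Handing in.

```bash
python3 -c "
from rig import manip
print(manip.close_job())"
```

```text
the job is handed in; nothing more can be done
None
```

I stacked all four tiles square on the blue mark, ran the ball tip along the whole joint from the blue dot to the red dot, laid the tool back in its rest, and handed the job in at about 90 s (no verdict was returned).

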